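Put the cordless probes up to dry

TASK

Fold the drying case's lid right back, then stand every probe head down in a pocket of the case, one to a pocket; to change from a grip on a probe's back to one on its tail, set it down tail up on the sloped rest, let go, and take it again by the tail. When all are in, fold the lid down until it is about 30 degrees open, so that they dry, and leave the other things on the worktop alone.

Things in the scene. Friction and masses are not known exactly. Their poses are not given: they have to be found in the camera images.
- case: White drying case, fixed. 150 (x) by 270 mm (y), walls 5 mm, rim 162 mm high. Origin under its centre; z up, x towards its hinge side. A grey insert fills it up to 78 mm, with three equal pockets in a row (68 mm along x, 42 along y, 70 deep, floor at z = 8 mm). Any probe fits any pocket, its width along the case's x, and then has its tail 148 mm above the worktop.
- pocket0 (a point): Centre of the mouth of the pocket at y = +80 mm of the case, 78 mm above the worktop; axes as the case.
- pocket1 (a point): The same for the middle pocket.
- pocket2 (a point): The same for the pocket at y = -80 mm.
- lid (a joint): Angle of the case's clear lid, rad: 0 shut, growing as its front edge is lifted, 1.8 at the stop. Stiff friction hinge: the lid stays at any angle; it takes 2 to 5 N at the tab to move. Starts at 0 to 0.3.
- lid_hinge (a point): Middle of the lid's hinge line, 167 mm above the worktop on the far edge of the case; fixed, axes as the case, the line along y. At angle q the lid runs from here along (-cos q, 0, sin q).
- lid_tab (a point): Point to hold on the lid's pull tab, in line with the lid, 174 mm from the hinge line and 24 mm out from the middle of the lid's front edge. The tab is 44 mm wide (along the hinge line), 42 long, 10 thick. Pinched across its 44 mm from above, it turns between the fingers as the lid swings. Lid: 150 by 270 by 8 mm, 0.25 kg.
- rest: Grey 45 degree probe rest, fixed, foot 130 by 85 mm. Origin at foot level, z up, x points up the slope. Its bed is 85 mm long and 36 wide (less than a handle: fingers pass on both sides). At the low end a toe plate stands 20 mm above the bed, with cheeks 75 mm apart, reaching 30 mm up the bed and 22 above it, for a probe's head, lens down.
- rest_seat (a point): Where a probe's origin is when it lies properly on the rest: lens against the toe plate, flat on the bed, tail up the slope at 45 degrees, its width level. The bed ends 15 mm up the slope from here, so the tail 55 mm is free. Axes as the rest.
- probe_a: White cordless ultrasound probe. 140 mm long: handle 98 long, 46 wide (y), 32 thick (z); head 42 long, 62 wide, 32 thick, with a dark lens face. 0.2 kg. Origin in the middle of the solid; x runs along it from lens (x = -70 mm) to tail (x = +70 mm). Starts flat on the worktop, origin 16 mm up. May be absent.
- probe_b: White cordless ultrasound probe. 140 mm long: handle 98 long, 46 wide (y), 32 thick (z); head 42 long, 60 wide, 32 thick, with a dark lens face. 0.2 kg. Origin in the middle of the solid; x runs along it from lens (x = -70 mm) to tail (x = +70 mm). Starts flat on the worktop, origin 16 mm up. May be absent.
- probe_c: White cordless ultrasound probe. 140 mm long: handle 98 long, 46 wide (y), 32 thick (z); head 42 long, 58 wide, 32 thick, with a dark lens face. 0.2 kg. Origin in the middle of the solid; x runs along it from lens (x = -70 mm) to tail (x = +70 mm). Starts flat on the worktop, origin 16 mm up. May be absent.
- gel_tall: Standing gel bottle, 60 mm across, 180 mm high; origin at its foot. Bystander.
- gel_small: Standing gel bottle, 52 mm across, 140 mm high; origin at its foot. Bystander.
- wipes: Standing canister of wipes, 94 mm across, 150 mm high; origin at its foot. Bystander.
- dish: Steel dish, 120 mm across, 45 mm high; origin at its foot. Bystander.
- cup: Small white cup, 60 mm across, 50 mm high; origin at its foot. Bystander.
- gloves: Box of gloves, 120 by 240 mm, 75 mm high; origin at its underside. Bystander.
- gauze: Packet, 90 by 120 mm, 45 mm high; origin at its underside. Bystander.

How it is judged:
By the outcome, as a careful person would: the job done as asked, in the order asked, and still so for the second after the job is handed in, with the robot touching nothing.
Of probe_a, probe_b, probe_c only 2 to 3 are there at a start; the rules pass over those that are not, and their reading is None.
At some moment in a run one of probe_a, probe_b, probe_c may be knocked a few centimetres aside while the robot is not near it.
It also fails if it takes over 210 s, if anything falls off the work surface, if the arm or the gripper's body presses on something with over 40 N, if the wrist force passes 120 N, or if a joint passes its speed limit or range.

ROBOT

A 7-joint arm with a two-finger parallel gripper is mounted at the origin on the work surface. World frame = base frame: x ahead of the robot, y to its left, z up, the work surface at z = 0. Lengths are in m, angles in rad, forces in N, time in s.
With the tool pointing down it reaches from about 0.4 to 0.925 m from the base axis. Payload 4.1 kg.
Tool frame: the origin (TCP) lies on the mounting face of the last link; the fingertips stand 173 mm ahead of it and the grasp point (between the pads) lies 155 mm ahead of it; x points along the fingers, y is the direction in which the jaws open and shut, and the axes are right-handed (so a half turn about x gives the same grasp; the last joint's range is limited). The gripper opens to 85 mm and grips with 20 to 120 N. Pads are 22 mm wide; open, the fingers measure 114 mm over their backs; the gripper's body (76 mm by 85 mm) begins 54 mm behind the grasp point. The pads swing forward as they close: fully open they stand 13 mm farther back than shut.
Start: joints at [-1.383, 0.398, 0.045, 1.537, -0.019, 1.207, -0.051], TCP at [0.184, 0.623, 0.405] pointing down, gripper open.
Joint ranges: [-2.82, 2.82], [-0.49, 2.23], [-1.37, 1.46], [0, 2.46], [-1.36, 4.5], [0.23, 2], [-2.94, 2.94]. Speed limits (rad/s): [2.57, 2.57, 3.14, 3.14, 3.14, 3.14, 3.14].

INTERFACE

Orientations are given as a rotation vector (axis times angle).
In Python, from cell import r gives the robot as it stands.
- The arm moves only by the shell command python3 -m jog 'ROWS'. ROWS is JSON, a list of rows, each a list of 3 entries, a list of its own where there are three numbers: the shift along the tool's x, y, z in cm, then the turn, a rotation vector about the tool's x, y, z in degrees, then the finger opening in cm, from 0 to 8.54. A call has exactly 10 rows; each row is the pose to reach, as a shift and turn from the pose commanded when the call began, along the tool's axes at that moment; what a row does not reach only later rows make up. A row lasts 1/10 s, in which the tool goes at most 50 mm and 8.59 degrees, less where a joint would pass 70% of its speed; a pose out of reach is approached as far as the arm can. A call with a gripper value outside its range is refused whole. The fingers move at their own pace and stop on an object; the grip force is fixed at half the most. Time passes only in rows, so rows that repeat a pose let the fingers close, or fill a call up. It gives the time, the measured TCP pose, the force and the opening at its end, in the units of the state.
- r.read_state(): the state, without advancing time (a new reading comes with each control period).
- r.camera(name): name is "scene" or "top" or "wrist"; returns a dict with "color" (400x640x3 uint8, red, green, blue), "range_z" (400x640 float32, m along the optical axis (not along the pixel's ray), 0 where there is no reading), "camera_matrix" (3x3 intrinsics, pixels), "distortion" ([k1, k2, p1, p2, k3] as OpenCV has them; the pictures are not rectified), "xyz" and "attitude" of the camera in the world. Camera axes: x right, y down, z forward; pixel columns grow to the right and rows downward; lengths in m; the calibration is good to about 2 mm. A picture is of the moment at which its call begins.
- r.hand_in(): hands the job in, once; it reports no verdict.
The state is a dict: "t": time; "qpos": joint angles; "qvel": joint speeds; "joint_efforts": joint torques, N m; "eef_pos": TCP position; "tcp_rot": TCP orientation; "wrist_force": force on the tool from outside, world axes, zero at the start; "wrist_torque": the same for the moment, N m; "opening": opening from 0.0 (shut) to 1.0 (fully open).
Only numpy, scipy, OpenCV 4.12 (cv2) and the standard library are available. Lean on these libraries where they do the work, as an engineer would, in place of code of your own. Each camera call takes 0.05 s, during which the arm holds its last target.

## Working session

There is one attempt and no reset: what is moved stays moved. The work goes in short steps, Python scripts to look and compute and a shell command to move; the robot and the scene stay as the last step left them, time stands still between calls to the robot, and variables do not carry over. Pictures are saved under pics/ and viewed, and the job is handed in when it is done.

```bash
ls; mkdir -p pics; python3 - <<'E'
from cell import r
import cv2,numpy as np
s=r.read_state(); print({k:np.round(v,3) for k,v in s.items()})
for n in ["scene","top","wrist"]:
    c=r.camera(n); cv2.imwrite(f"pics/{n}0.png",c["color"][:,:,::-1]); np.savez(f"{n}0.npz",**c)
    print(n,c["camera_matrix"],c["distortion"],c["xyz"],c["attitude"],(c["range_z"]>0).mean())
E
```

```text
pics
{'t': np.float64(0.0), 'qpos': array([-1.383,  0.399,  0.045,  1.538, -0.019,  1.207, -0.051]), 'qvel': array([-0.   , -0.001, -0.   , -0.002,  0.001,  0.   , -0.001]), 'joint_efforts': array([ 0.0000e+00, -4.7513e+01,  1.3650e+00, -2.5421e+01,  1.2000e-02,
        1.0000e-02,  0.0000e+00]), 'eef_pos': array([0.184, 0.623, 0.404]), 'tcp_rot': array([ 0.223,  1.559, -0.227]), 'wrist_force': array([ 0.448,  0.363, -0.066]), 'wrist_torque': array([-0.023,  0.005,  0.003]), 'opening': np.float64(0.999)}
scene [[512.01281957   0.         315.90962764]
 [  0.         512.01281957 197.8798834 ]
 [  0.           0.           1.        ]] [-0.07799876  0.          0.          0.          0.        ] [1.91173508 0.05272001 1.32021746] [-1.7004746  -1.75223597  0.80395751] 0.98575390625
top [[397.49306085   0.         320.76103663]
 [  0.         397.49306085 198.40178341]
 [  0.           0.           1.        ]] [-0.06896312  0.          0.          0.          0.        ] [ 0.31976537 -0.01299193  1.28261605] [-2.19850867  2.01600928 -0.20976815] 0.99593359375
wrist [[324.99884537   0.         324.1206693 ]
 [  0.         324.99884537 197.04785219]
 [  0.           0.           1.        ]] [0.00336028 0.         0.         0.         0.        ] [0.1041042  0.64615959 0.37332413] [2.291756   1.71311443 0.28326262] 0.995921875
```

View pics/scene0.png

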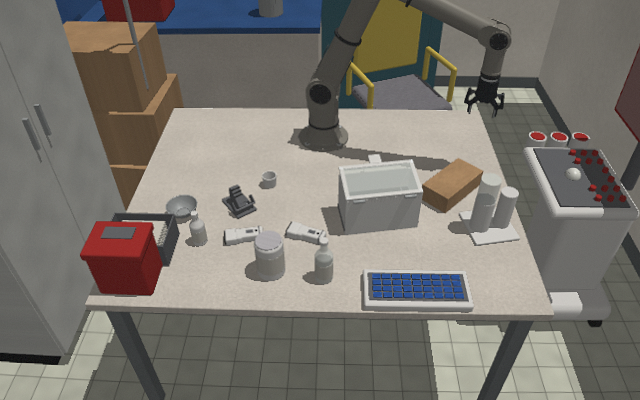

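View pics/top0.png

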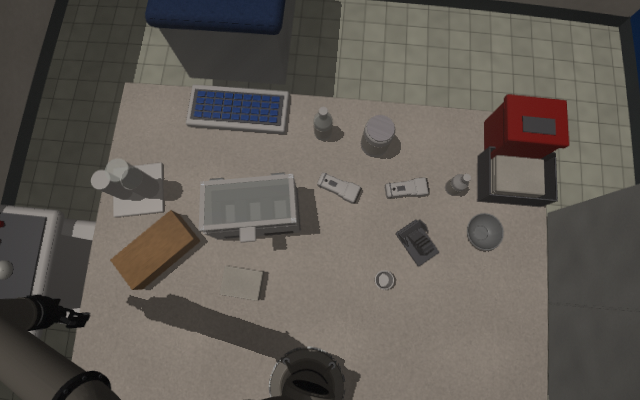

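View pics/wrist0.png

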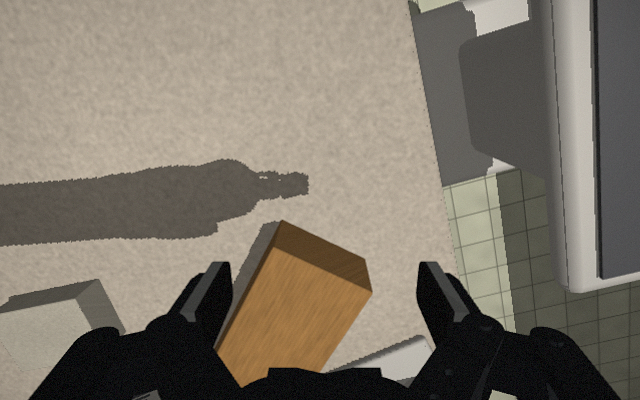

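Two probes are visible in the top view, at about (340,187) and (407,188). The case is at (248,205) with its tab towards the robot, and the rest is at (417,241). I'll measure these from the depth cloud.

```bash
cat > h.py <<'E'
import numpy as np,cv2
from scipy.spatial.transform import Rotation as R
def cloud(c):
    h,w=c["range_z"].shape
    u,v=np.meshgrid(np.arange(w),np.arange(h))
    p=cv2.undistortPoints(np.stack([u,v],-1).reshape(-1,1,2).astype(float),c["camera_matrix"],c["distortion"]).reshape(h,w,2)
    z=c["range_z"][...,None]
    P=np.concatenate([p*z,z],-1)
    return P@R.from_rotvec(c["attitude"]).as_matrix().T+np.asarray(c["xyz"])
def proj(c,X):
    Rm=R.from_rotvec(c["attitude"]).as_matrix()
    Y=(np.atleast_2d(X)-c["xyz"])@Rm
    q,_=cv2.projectPoints(Y.reshape(-1,1,3),np.zeros(3),np.zeros(3),c["camera_matrix"],c["distortion"])
    return q.reshape(-1,2)
def ray(c,uv,z):
    p=cv2.undistortPoints(np.array(uv,float).reshape(-1,1,2),c["camera_matrix"],c["distortion"]).reshape(-1,2)
    d=np.c_[p,np.ones(len(p))]@R.from_rotvec(c["attitude"]).as_matrix().T
    o=np.asarray(c["xyz"]); return o+d*((z-o[2])/d[:,2])[:,None]
def comps(c,lo,hi,box,minpx=25):
    P=cloud(c); m=(P[...,2]>lo)&(P[...,2]<hi)&(P[...,0]>box[0])&(P[...,0]<box[1])&(P[...,1]>box[2])&(P[...,1]<box[3])&(c["range_z"]>0)
    n,l,s,ce=cv2.connectedComponentsWithStats(m.astype(np.uint8))
    out=[]
    for i in range(1,n):
        if s[i,4]>=minpx:
            q=P[l==i]; out.append((s[i],ce[i],q,cv2.minAreaRect((q[:,:2]*1000).astype(np.float32))))
    return out
E
python3 - <<'E'
from h import *
c=dict(np.load("top0.npz"))
P=cloud(c)
print("table z",np.median(P[300:330,250:350,2]))
for lo,hi in [(.02,.05),(.06,.2)]:
  for s,ce,q,r in comps(c,lo,hi,(-.1,1.1,-.9,.8)):
    print(lo,s,ce.round(0),"z",np.percentile(q[:,2],[5,50,95]).round(3),"mm ctr",np.round(r[0]),np.round(r[1]),round(r[2],1))
# lid along the column at u=248
for v in range(168,246,4): print(v,P[v,248].round(3),P[v,215].round(3))
E
python3 - <<'E'
import cv2
a=cv2.imread("pics/top0.png")[160:270,180:460]
cv2.imwrite("pics/top0z.png",cv2.resize(a,None,fx=2.8,fy=2.8,interpolation=cv2.INTER_CUBIC))
E
```

```text
table z -3.493529550480101e-05
0.02 [ 186   84  103   49 4024] [237. 108.] z [0.027 0.035 0.042] mm ctr [872. 321.] [153. 338.] 0.2
0.02 [484 116   6  34 119] [487. 133.] z [0.021 0.035 0.048] mm ctr [ 855. -529.] [  8. 111.] 88.9
0.02 [314 130  18   9  54] [322. 135.] z [0.022 0.038 0.049] mm ctr [797.  21.] [21. 57.] 5.7
0.02 [361 138  27  18  77] [371. 150.] z [0.021 0.037 0.047] mm ctr [ 763. -144.] [92. 37.] 69.2
0.02 [478 152  68  54 319] [494. 187.] z [0.022 0.035 0.048] mm ctr [ 651. -579.] [270. 129.] 53.6
0.02 [491 155   6  39  54] [492. 174.] z [0.034 0.042 0.047] mm ctr [ 710. -546.] [ 17. 131.] 89.1
0.02 [541 158   7  41 114] [545. 179.] z [0.03  0.044 0.049] mm ctr [ 710. -724.] [136.  18.] 5.3
0.02 [317 173  45  30 670] [340. 187.] z [0.026 0.032 0.037] mm ctr [628. -45.] [140.  60.] 68.1
0.02 [385 177  45  21 669] [408. 188.] z [0.025 0.031 0.036] mm ctr [ 640. -268.] [ 58. 142.] 12.6
0.02 [142 178  17  20  84] [153. 190.] z [0.022 0.035 0.049] mm ctr [563. 563.] [29. 68.] 66.1
0.02 [446 180  14  15  58] [450. 189.] z [0.022 0.035 0.048] mm ctr [ 649. -411.] [51. 21.]
[... 2147 characters left out ...]
.218 0.177] [0.566 0.313 0.176]
188 [0.563 0.216 0.178] [0.555 0.311 0.177]
192 [0.55  0.213 0.183] [0.542 0.308 0.181]
196 [0.538 0.211 0.186] [0.531 0.307 0.179]
200 [0.526 0.21  0.187] [0.518 0.303 0.187]
204 [0.515 0.209 0.185] [0.506 0.301 0.188]
208 [0.503 0.206 0.191] [0.495 0.3   0.188]
212 [0.491 0.204 0.194] [0.483 0.297 0.193]
216 [0.479 0.202 0.196] [0.471 0.295 0.194]
220 [0.468 0.201 0.196] [0.46  0.293 0.196]
224 [0.457 0.199 0.2  ] [0.449 0.291 0.198]
228 [0.446 0.198 0.199] [0.437 0.288 0.203]
232 [0.434 0.195 0.204] [0.43  0.297 0.164]
236 [0.423 0.194 0.205] [0.425 0.316 0.091]
240 [0.412 0.192 0.207] [ 0.421  0.341 -0.007]
244 [ 0.418  0.231 -0.005] [ 0.407  0.337 -0.   ]
```

View pics/top0z.png

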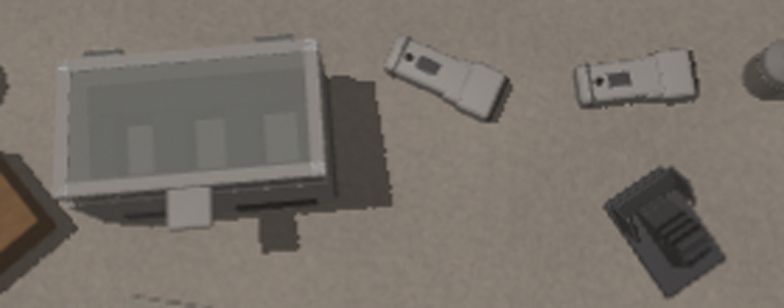

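```bash
python3 - <<'E'
from h import *
c=dict(np.load("top0.npz")); s=dict(np.load("scene0.npz"))
Pt=cloud(c).reshape(-1,3); Ps=cloud(s).reshape(-1,3)
def box(P,lo,hi):
    return P[(P[:,2]>lo)&(P[:,2]<hi)&(P[:,0]>.38)&(P[:,0]<.66)&(P[:,1]>.05)&(P[:,1]<.38)]
for n,P in (("top",Pt),("scene",Ps)):
    q=box(P,.06,.15); r=cv2.minAreaRect((q[:,:2]*1000).astype(np.float32)); print(n,len(q),r)
qa=np.r_[box(Pt,.06,.15),box(Ps,.06,.15)]
for th in (8.5,9,9.5,10,10.5):
    t=np.radians(th); e=np.array([[np.cos(t),np.sin(t)],[-np.sin(t),np.cos(t)]])
    w=qa[:,:2]@e.T*1000
    # faces: robust percentiles & spread
    print(th,np.percentile(w[:,0],[1,3,97,99]).round(1),np.percentile(w[:,1],[1,3,97,99]).round(1))
# front face line fit with top
q=box(Pt,.04,.14);
th=np.radians(9.7);e=np.array([[np.cos(th),np.sin(th)],[-np.sin(th),np.cos(th)]]); w=q[:,:2]@e.T
f=w[np.abs(w[:,0]-np.median(w[w[:,0]<np.percentile(w[:,0],60),0]))<.008]
print("front slope deg",np.degrees(np.polyfit(f[:,1],f[:,0],1)[0]),f[:,0].mean(),len(f))
# lid: plane fit using both clouds
for n,P in (("top",Pt),("scene",Ps)):
    q=box(P,.168,.23);  w=q[:,:2]@e.T
    A=np.c_[w,np.ones(len(w))]; k=np.linalg.lstsq(A,q[:,2],rcond=None)[0]
    print(n,"slope x,y deg",np.degrees(np.arctan(k[:2])),"ext",np.percentile(w,[.5,99.5],axis=0).round(3).tolist(),len(q))
    tab=w[w[:,0]<np.percentile(w[:,0],.3)+.03]; tz=q[w[:,0]<np.percentile(w[:,0],.3)+.03]
    print(" tab y",np.percentile(tab[:,1],[2,50,98]).round(3)," xmin",w[:,0].min().round(4)," z",np.median(tz[:,2]).round(4), tz.mean(0).round(4))
# probes
for n,cc in (("top",c),("scene",s)):
  for st,ce,q,r in comps(cc,.026,.045,(.5,.75,-.4,.06),60):
    print(n,ce.round(0),[np.round(v,1) for v in r],np.median(q[:,2]).round(4))
E
```

```text
top 410 ((517.9989013671875, 211.70684814453125), (147.75003051757812, 267.9023742675781), 10.510826110839844)
scene 1540 ((581.7728881835938, 192.89495849609375), (306.13311767578125, 136.5845947265625), 72.86804962158203)
8.5 [467.4 468.3 624.  625.5] [ -3.9  -2.8 260.7 265.8]
9 [469.5 470.2 624.6 625.8] [ -8.4  -7.4 255.6 260.5]
9.5 [471.6 472.1 625.1 626.6] [-12.8 -12.1 250.6 255.2]
10 [473.5 473.9 626.  627.2] [-17.5 -16.9 245.4 250.1]
10.5 [474.4 474.7 627.1 628.3] [-22.3 -21.7 240.5 245.2]
front slope deg -0.3580980448785012 0.47335252881517 363
top slope x,y deg [-11.1401768   -0.03497991] ext [[0.439, -0.011], [0.625, 0.256]] 5016
 tab y [0.101 0.12  0.141]  xmin 0.4344  z 0.2068 [0.4235 0.1949 0.2067]
scene slope x,y deg [-11.15464555  -0.02314528] ext [[0.441, -0.014], [0.628, 0.256]] 2748
 tab y [0.099 0.12  0.142]  xmin 0.4302  z 0.207 [0.4247 0.1938 0.2066]
top [340. 187.] [array([628.1, -45.1]), array([139.9,  60.2]), np.float64(68.1)] 0.032
top [408. 187.] [array([ 640.7, -268.1]), array([ 57.7, 141.5]), np.float64(12.6)] 0.0318
top [415. 227.] [array([ 518.4, -297.8]), array([35. , 77.9]), np.float64(3.4)] 0.036
scene [304. 230.] [array([629.2, -48.8]), array([141.4,  64.2]), np.float64(68.0)] 0.0326
scene [241. 233.] [array([ 643.2, -267.7]), array([ 60.9, 135.8]), np.float64(12.5)] 0.0323
```

```bash
cat >> h.py <<'E'
TH=np.radians(10.0); CX=np.array([np.cos(TH),np.sin(TH),0]); CY=np.array([-np.sin(TH),np.cos(TH),0]); CO=np.array([.5198,.2108,0])
def case(x,y,z): return CO+CX*x+CY*y+np.array([0,0,z])
def frame(xd,yd):
    x=np.array(xd,float);x/=np.linalg.norm(x); y=np.array(yd,float); y-=x*(x@y); y/=np.linalg.norm(y)
    return np.c_[x,y,np.cross(x,y)]
def cur():
    from cell import r
    s=r.read_state(); return s,np.array(s["eef_pos"]),R.from_rotvec(s["tcp_rot"]).as_matrix()
def plan(*tg):
    """targets: (grasp point, xdir, ydir)"""
    s,p,M=cur()
    print("t",round(float(s["t"]),1),"grasp",(p+M[:,0]*.155).round(4),"x",M[:,0].round(3),"y",M[:,1].round(3),"q",np.round(s["qpos"],2),"open",round(float(s["opening"]),2))
    for g,xd,yd in tg:
        T=frame(xd,yd); tp=np.array(g)-T[:,0]*.155
        d=M.T@(tp-p)*100; rv=np.degrees(R.from_matrix(M.T@T).as_rotvec())
        print("shift cm",d.round(2).tolist(),"rot deg",rv.round(1).tolist(),"| dist",np.linalg.norm(d).round(1),"ang",np.linalg.norm(rv).round(1),"tcp",tp.round(3))
D=np.array([0,0,-1.])
def tab(q): return case(.075-.174*np.cos(q),0,.167+.174*np.sin(q))
E
python3 - <<'E'
from h import *
t=tab(.195); print(t)
plan((t+[0,0,.09],D,CY),(t+[0,0,.09],D,-CY),(t,D,CY))
E
```

```text
[0.42555164 0.19418147 0.20071538]
t 0.1 grasp [0.1837 0.623  0.2489] x [-0.    -0.001 -1.   ] y [ 0.283  0.959 -0.001] q [-1.38  0.4   0.05  1.54 -0.02  1.21 -0.05] open 1.0
shift cm [-4.13, -34.33, 35.33] rot deg [-26.4, -0.0, 0.1] | dist 49.4 ang 26.4 tcp [0.426 0.194 0.446]
shift cm [-4.13, -34.33, 35.33] rot deg [153.6, 0.1, 0.0] | dist 49.4 ang 153.6 tcp [0.426 0.194 0.446]
shift cm [4.87, -34.31, 35.33] rot deg [-26.4, -0.0, 0.1] | dist 49.5 ang 26.4 tcp [0.426 0.194 0.356]
```

```bash
python3 -m jog '[[[-4.1,-8,8],[-7,0,0],8.5],[[-4.1,-14,14],[-14,0,0],8.5],[[-4.1,-20,20],[-20,0,0],8.5],[[-4.1,-25,26],[-26.4,0,0],8.5],[[-4.1,-29,30],[-26.4,0,0],8.5],[[-4.1,-32,33],[-26.4,0,0],8.5],[[-4.1,-34.3,35.3],[-26.4,0,0],8.5],[[-4.1,-34.3,35.3],[-26.4,0,0],8.5],[[-4.1,-34.3,35.3],[-26.4,0,0],8.5],[[-4.1,-34.3,35.3],[-26.4,0,0],8.5]]'
python3 - <<'E'
from h import *
from cell import r
t=tab(.195)
plan((t+[0,0,.09],D,CY),(t,D,CY))
c=r.camera("wrist"); cv2.imwrite("pics/w1.png",c["color"][:,:,::-1])
q=cloud(c).reshape(-1,3); q=q[(q[:,2]>.19)&(q[:,2]<.23)&(q[:,0]<.6)&(q[:,0]>.38)&(q[:,1]>.14)&(q[:,1]<.25)]
w=(q-CO)@np.c_[CX,CY]; m=w[:,0]<-.082
print("tab in case frame", np.percentile(w[m],[1,50,99],axis=0).round(4).tolist(), np.median(q[m,2]))
# lid edges y
Q=cloud(c).reshape(-1,3);Q=Q[(Q[:,2]>.17)&(Q[:,2]<.21)&(np.hypot(Q[:,0]-.52,Q[:,1]-.21)<.25)];W=(Q-CO)@np.c_[CX,CY];print("lid y,x ext",np.percentile(W,[1,99],axis=0).round(4).tolist())
E
```

```text
t: 1.15
eef_pos: [0.426, 0.1921, 0.4458]
tcp_rot: [-0.136, 1.566, 0.136]
wrist_force: [0.9, 0.7, -0.3]
opening: 0.998
t 1.1 grasp [0.4261 0.1922 0.2908] x [ 0.  0. -1.] y [-0.172  0.985  0.   ] q [-0.81  0.03  0.3   1.9  -0.01  1.21  1.24] open 1.0
shift cm [0.01, 0.21, -0.01] rot deg [-0.1, 0.0, -0.0] | dist 0.2 ang 0.1 tcp [0.426 0.194 0.446]
shift cm [9.01, 0.21, -0.02] rot deg [-0.1, 0.0, -0.0] | dist 9.0 ang 0.1 tcp [0.426 0.194 0.356]
tab in case frame [[-0.115, -0.0206], [-0.1006, 0.0004], [-0.0823, 0.0219]] 0.20718745937722313
lid y,x ext [[-0.1123, -0.1312], [0.072, 0.1321]]
```

View pics/w1.png

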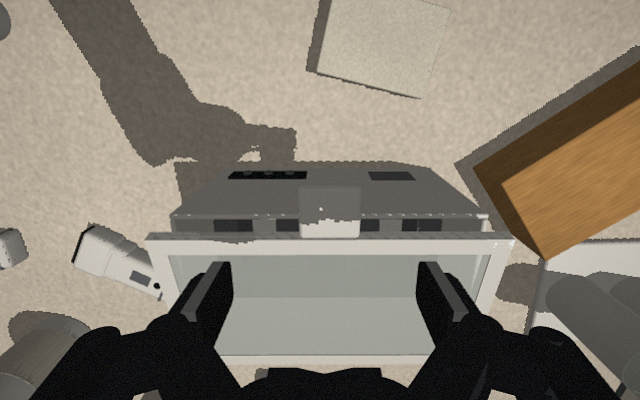

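```bash
python3 -m jog '[[[3,0.2,0],[0,0,0],8.5],[[6,0.2,0],[0,0,0],8.5],[[8,0.2,0],[0,0,0],8.5],[[9,0.2,0],[0,0,0],8.5],[[9,0.2,0],[0,0,0],8.5],[[9,0.2,0],[0,0,0],3.5],[[9,0.2,0],[0,0,0],3.5],[[9,0.2,0],[0,0,0],3.5],[[9,0.2,0],[0,0,0],3.5],[[9,0.2,0],[0,0,0],3.5]]'
python3 - <<'E'
from h import *
plan()
q0=.195
for q in np.linspace(q0,1.79,21)[1:]:
    print(round(q,3), [round(-17.4*(np.sin(q)-np.sin(q0)),1),0,round(17.4*(np.cos(q0)-np.cos(q)),1)])
E
```

```text
t: 2.2
eef_pos: [0.4255, 0.1959, 0.3564]
tcp_rot: [-0.137, 1.565, 0.136]
wrist_force: [0.9, -3.3, 3.1]
opening: 0.503
t 2.2 grasp [0.4257 0.1958 0.2014] x [ 0.001 -0.001 -1.   ] y [-0.173  0.985 -0.001] q [-0.8   0.12  0.3   2.02 -0.04  1.    1.27] open 0.5
0.275 [np.float64(-1.3), 0, np.float64(0.3)]
0.355 [np.float64(-2.7), 0, np.float64(0.8)]
0.434 [np.float64(-3.9), 0, np.float64(1.3)]
0.514 [np.float64(-5.2), 0, np.float64(1.9)]
0.594 [np.float64(-6.4), 0, np.float64(2.6)]
0.674 [np.float64(-7.5), 0, np.float64(3.5)]
0.753 [np.float64(-8.5), 0, np.float64(4.4)]
0.833 [np.float64(-9.5), 0, np.float64(5.4)]
0.913 [np.float64(-10.4), 0, np.float64(6.4)]
0.992 [np.float64(-11.2), 0, np.float64(7.6)]
1.072 [np.float64(-11.9), 0, np.float64(8.8)]
1.152 [np.float64(-12.5), 0, np.float64(10.0)]
1.232 [np.float64(-13.0), 0, np.float64(11.3)]
1.312 [np.float64(-13.4), 0, np.float64(12.6)]
1.391 [np.float64(-13.7), 0, np.float64(14.0)]
1.471 [np.float64(-13.9), 0, np.float64(15.3)]
1.551 [np.float64(-14.0), 0, np.float64(16.7)]
1.63 [np.float64(-14.0), 0, np.float64(18.1)]
1.71 [np.float64(-13.9), 0, np.float64(19.5)]
1.79 [np.float64(-13.6), 0, np.float64(20.9)]
```

```bash
python3 -m jog '[[[-1.3,0,0.3],[0,0,0],3.5],[[-2.7,0,0.8],[0,0,0],3.5],[[-3.9,0,1.3],[0,0,0],3.5],[[-5.2,0,1.9],[0,0,0],3.5],[[-6.4,0,2.6],[0,0,0],3.5],[[-7.5,0,3.5],[0,0,0],3.5],[[-8.5,0,4.4],[0,0,0],3.5],[[-9.5,0,5.4],[0,0,0],3.5],[[-10.4,0,6.4],[0,0,0],3.5],[[-11.2,0,7.6],[0,0,0],3.5]]'
python3 -m jog '[[[-0.7,0,1.2],[0,0,0],3.5],[[-1.3,0,2.4],[0,0,0],3.5],[[-1.8,0,3.7],[0,0,0],3.5],[[-2.2,0,5],[0,0,0],3.5],[[-2.5,0,6.4],[0,0,0],3.5],[[-2.7,0,7.7],[0,0,0],3.5],[[-2.8,0,9.1],[0,0,0],3.5],[[-2.8,0,10.5],[0,0,0],3.5],[[-2.7,0,11.9],[0,0,0],3.5],[[-2.4,0,13.3],[0,0,0],3.5]]'
python3 - <<'E'
from h import *
from cell import r
plan()
s,p,M=cur(); g=p+M[:,0]*.155-CO; print("case frame grasp",g@CX,g@CY,g[2], "q",np.arctan2(g[2]-.167,.075-g@CX), "rad",np.hypot(g[2]-.167,.075-g@CX))
c=r.camera("scene"); cv2.imwrite("pics/s1.png",c["color"][:,:,::-1])
E
```

```text
t: 3.2
eef_pos: [0.4988, 0.2092, 0.4641]
tcp_rot: [-0.14, 1.576, 0.134]
wrist_force: [-0.2, -2.2, -12.0]
opening: 0.499
t: 4.2
eef_pos: [0.6314, 0.2334, 0.4917]
tcp_rot: [-0.135, 1.566, 0.138]
wrist_force: [-0.4, 1.1, 0.4]
opening: 0.408
t 4.2 grasp [0.6314 0.2337 0.3367] x [-0.     0.002 -1.   ] y [-0.173  0.985  0.002] q [-0.66  0.41  0.35  1.36 -0.14  1.4   1.44] open 0.41
case frame grasp 0.11385937552101977 0.0031479868152808586 0.33667756007621885 q 1.7959327491274653 rad 0.17407046119115813
```

View pics/s1.png

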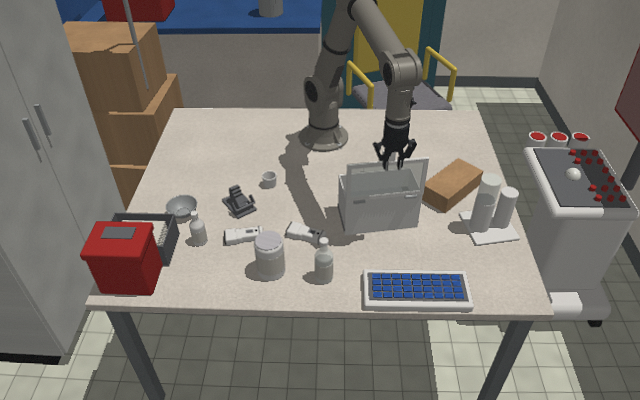

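```bash
cat >> h.py <<'E'
def lidang(c,lo=.19,hi=.36):
    P=cloud(c).reshape(-1,3); P=P[(P[:,2]>lo)&(P[:,2]<hi)]
    w=(P-CO)@np.c_[CX,CY]; 
    m=(w[:,0]>-.13)&(w[:,0]<.14)&(np.abs(w[:,1])>.055)&(np.abs(w[:,1])<.13)
    a=np.arctan2(P[m,2]-.167,.075-w[m,0]); return np.percentile(a,[10,50,90]).round(3),m.sum()
E
python3 - <<'E'
from h import *
from cell import r
for n in("scene","top"):print(n,lidang(r.camera(n)))
c=r.camera("wrist"); cv2.imwrite("pics/w2.png",c["color"][:,:,::-1])
E
python3 - <<'E'
import cv2
a=cv2.imread("pics/s1.png")[120:240,320:460]
cv2.imwrite("pics/s1z.png",cv2.resize(a,None,fx=5,fy=5,interpolation=cv2.INTER_CUBIC))
E
```

```text
scene (array([1.525, 1.573, 1.633]), np.int64(1399))
top (array([1.48 , 1.526, 1.566]), np.int64(464))
```

View pics/s1z.png

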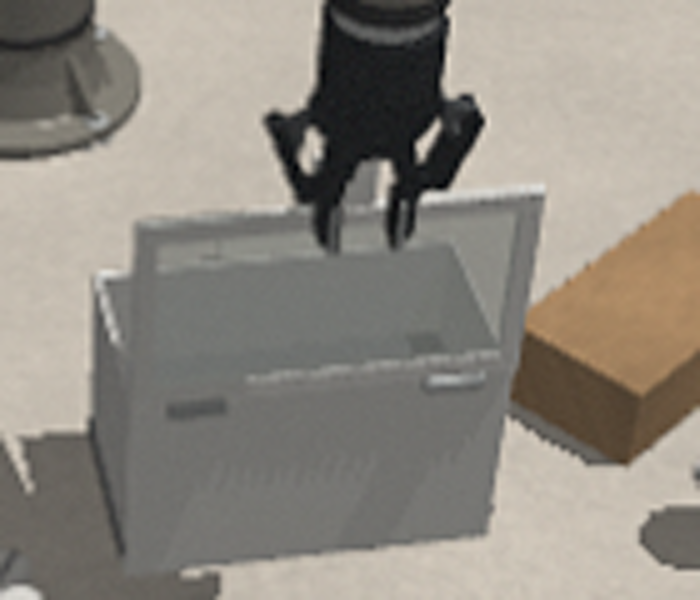

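View pics/w2.png

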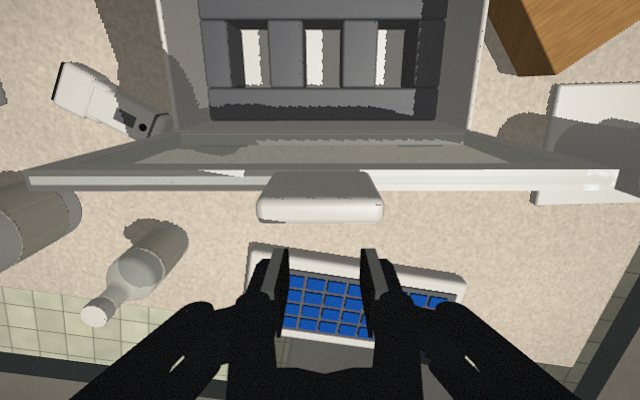

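The fingers slipped off. The lid stands at about 1.55, and the fingers are on the far side of the tab (wrist view: tab at (320,197), fingers at (325,270)). I'll go over it and push it back from the near side.

```bash
python3 -m jog '[[[-3.5,-0.2,0.5],[0,0,0],3],[[-7,-0.2,0.5],[0,0,0],3],[[-8,-0.2,-2],[0,0,0],3],[[-8,-0.2,-6],[0,0,0],3],[[-8,-0.2,-8.5],[0,0,0],3],[[-8,-0.2,-8.5],[0,0,0],3],[[-4,-0.2,-8.5],[0,0,0],3],[[-1,-0.2,-8.5],[0,0,0],3],[[0,-0.2,-8.5],[0,0,0],3],[[0,-0.2,-8.5],[0,0,0],3]]'
python3 -m jog '[[[0,0,1.5],[0,0,0],3],[[0,0,3],[0,0,0],3],[[0,0,4],[0,0,0],3],[[0,0,5],[0,0,0],3],[[0,0,5.8],[0,0,0],3],[[0,0,6.4],[0,0,0],3],[[0,0,6.8],[0,0,0],3],[[0,0,7.1],[0,0,0],3],[[0,0,7.1],[0,0,0],3],[[0,0,7.1],[0,0,0],3]]'
python3 - <<'E'
from h import *
from cell import r
plan()
s,p,M=cur(); g=p+M[:,0]*.155-CO; print("case frame grasp",g@CX,g@CY,g[2],s["wrist_force"])
for n in("scene","top"):print(n,lidang(r.camera(n)))
E
```

```text
t: 5.4
eef_pos: [0.5473, 0.2163, 0.4906]
tcp_rot: [-0.137, 1.569, 0.136]
wrist_force: [-0.1, 0.6, 0.6]
opening: 0.353
t: 6.4
eef_pos: [0.6141, 0.2282, 0.4912]
tcp_rot: [-0.138, 1.582, 0.137]
wrist_force: [-18.2, -2.6, 6.1]
opening: 0.348
t 6.4 grasp [0.6117 0.2278 0.3362] x [-0.015 -0.002 -1.   ] y [-0.174  0.985  0.   ] q [-0.67  0.38  0.35  1.4  -0.14  1.4   1.43] open 0.35
case frame grasp 0.09348310763176808 0.0008120047092022575 0.3362473260441352 [-18.24608239  -2.64729457   6.14234137]
scene (array([1.772, 1.814, 1.861]), np.int64(1122))
top (array([1.718, 1.766, 1.792]), np.int64(766))
```

```bash
python3 -m jog '[[[0,0,-4],[0,0,0],3],[[0,-2,-8],[0,0,0],5],[[1,-6,-9],[0,0,0],8.5],[[2,-11,-10],[0,0,0],8.5],[[3,-16,-11],[0,0,0],8.5],[[4,-21,-11.5],[0,0,0],8.5],[[4,-26,-12],[0,0,0],8.5],[[4,-30.5,-12.5],[0,0,0],8.5],[[4,-35,-13],[0,0,0],8.5],[[4,-39.5,-13.5],[0,0,0],8.5]]'
python3 -m jog '[[[0,-4,-0.3],[0,0,0],8.5],[[0,-8,-0.6],[0,0,0],8.5],[[0,-10,-1],[0,0,0],8.5],[[0,-10,-1],[0,0,0],8.5],[[0,-10,-1],[0,0,0],8.5],[[0,-10,-1],[0,0,0],8.5],[[0,-10,-1],[0,0,0],8.5],[[0,-10,-1],[0,0,0],8.5],[[0,-10,-1],[0,0,0],8.5],[[0,-10,-1],[0,0,0],8.5]]'
python3 - <<'E'
from h import *
from cell import r
plan()
for n in("wrist","scene"):
  c=r.camera(n); cv2.imwrite(f"pics/{n}3.png",c["color"][:,:,::-1]); np.savez(f"{n}3.npz",**c)
  print(lidang(c))
E
```

```text
t: 7.5
eef_pos: [0.5532, -0.1866, 0.4522]
tcp_rot: [-0.138, 1.564, 0.135]
wrist_force: [1.0, -0.3, -0.1]
opening: 0.997
t: 8.5
eef_pos: [0.5605, -0.2839, 0.4518]
tcp_rot: [-0.137, 1.566, 0.137]
wrist_force: [0.1, -0.5, -0.8]
opening: 0.997
t 8.5 grasp [ 0.5605 -0.2838  0.2968] x [ 0.  0. -1.] y [-0.174  0.985  0.   ] q [-0.05  0.38  0.61  1.54 -0.22  1.29  2.34] open 1.0Traceback (most recent call last):
  File "<stdin>", line 6, in <module>
  File "h.py", line 49, in lidang
    a=np.arctan2(P[m,2]-.167,.075-w[m,0]); return np.percentile(a,[10,50,90]).round(3),m.sum()
                                                  ~~~~~~~~~~~~~^^^^^^^^^^^^^^
    return _quantile_unchecked(
        a, q, axis, out, overwrite_input, method, keepdims, weights)
    return _ureduce(a,
                    func=_quantile_ureduce_func,
    ...<5 lines>...
                    overwrite_input=overwrite_input,
                    method=method)
    r = func(a, **kwargs)
    result = _quantile(arr,
                       quantiles=q,
    ...<2 lines>...
                       out=out,
                       weights=wgt)
    slices_having_nans = np.isnan(arr[-1, ...])
                                  ~~~^^^^^^^^^
IndexError: index -1 is out of bounds for axis 0 with size 0
```

View pics/wrist3.png

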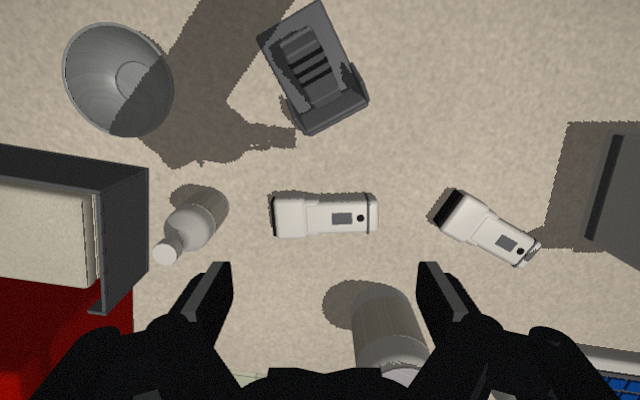

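The wrist view shows the rest at (315,70), with its toe at the lower right around (340,110). The probes are at (325,215) with the lens to the left, and at (487,228) with the lens at upper left. Next I'll measure the rest's frame.

```bash
python3 - <<'E'
from h import *
c=dict(np.load("wrist3.npz"))
P=cloud(c); F=P.reshape(-1,3)
for st,ce,q,r in comps(c,.026,.045,(.5,.75,-.4,.06),300):
    print(ce.round(0),[np.round(v,1) for v in r],np.median(q[:,2]).round(4))
# rest
q=F[(F[:,2]>.006)&(F[:,2]<.12)&(np.hypot(F[:,0]-.465,F[:,1]+.312)<.09)]
r=cv2.minAreaRect((q[:,:2]*1000).astype(np.float32)); print("rest rect",r, "zmax",q[:,2].max())
print(cv2.boxPoints(r).round(1))
lo=q[q[:,2]<.02]; print("foot z",np.median(lo[:,2]))
# sloped bed: fit plane w/ RANSAC for 45deg
rng=np.random.default_rng(0); best=0
for _ in range(3000):
    a=q[rng.choice(len(q),3,False)]; n=np.cross(a[1]-a[0],a[2]-a[0]); l=np.linalg.norm(n)
    if l<1e-7: continue
    n/=l; n*=np.sign(n[2]) or 1
    if abs(n[2]-.707)>.06: continue
    m=np.abs((q-a[0])@n)<.0015
    if m.sum()>best: best=m.sum(); bm=m
b=q[bm]; ctr=b.mean(0); u,s,vt=np.linalg.svd(b-ctr); n=vt[2]*np.sign(vt[2][2])
h=-n[:2]/np.linalg.norm(n[:2]); print("bed pts",best,"n",n.round(3),"h yaw",np.degrees(np.arctan2(h[1],h[0])),"ctr",ctr.round(4),"slope",np.degrees(np.arccos(n[2])))
U=np.array([h[0]*.7071,h[1]*.7071,.7071]); V=np.array([-h[1],h[0],0])
print("along",np.percentile((b-ctr)@U,[0,1,99,100]).round(4),"across",np.percentile((b-ctr)@V,[0,1,99,100]).round(4))
e=q[(q[:,2]>.07)]; print("top pts z",np.percentile(e[:,2],[50,90,99]))
np.savez("rest.npz",ctr=ctr,h=h,n=n)
a=c["color"][0:150,230:400,::-1]; cv2.imwrite("pics/rz.png",cv2.resize(a,None,fx=4.5,fy=4.5,interpolation=cv2.INTER_CUBIC)[:600,:790])
E
```

```text
[320. 117.] [array([ 518.3, -301. ]), array([36.6, 76.1]), np.float64(0.0)] 0.036
[488. 232.] [array([625. , -48.6]), array([139.7,  59.8]), np.float64(70.4)] 0.032
[322. 217.] [array([ 638. , -270.8]), array([ 56.7, 140.1]), np.float64(13.3)] 0.0322
rest rect ((466.20654296875, -313.88677978515625), (130.77342224121094, 85.5941162109375), 37.88920974731445) zmax 0.0867194224793919
[[ 388.3 -320.3]
 [ 440.9 -387.8]
 [ 544.1 -307.5]
 [ 491.5 -240. ]]
foot z 0.01215397432803672
bed pts 2252 n [0.55  0.426 0.718] h yaw -142.26467904337284 ctr [ 0.472  -0.309   0.0585] slope 44.07756974655146
along [-0.0474 -0.0464  0.0394  0.0405] across [-0.0424 -0.0349  0.033   0.0426]
top pts z [0.07876647 0.08439479 0.08583571]
```

View pics/rz.png

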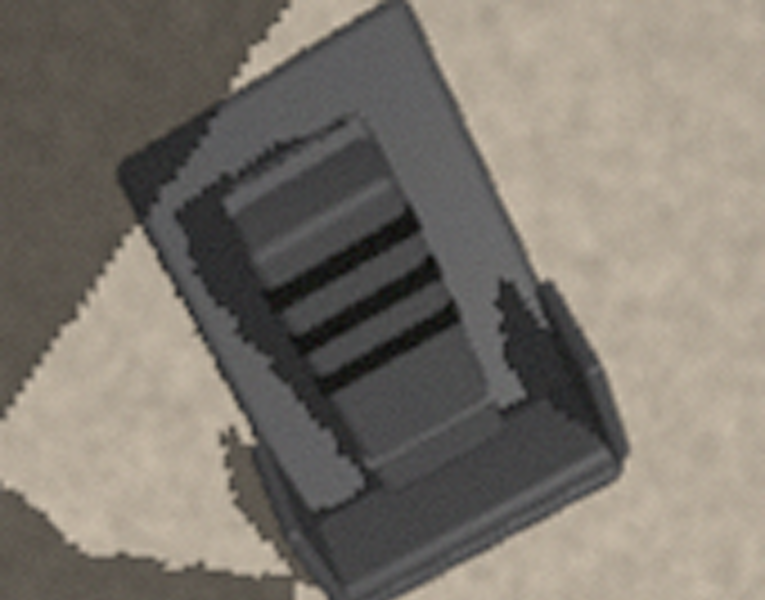

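```bash
cat >> h.py <<'E'
def yv(deg): a=np.radians(deg); return np.array([np.cos(a),np.sin(a),0])
HY=-142.1; H=yv(HY); SEAT=np.array([.467,-.313,.087]); U=(H-D)/np.sqrt(2); N=(-H-D)/np.sqrt(2)
def tilt(hd,deg): a=np.radians(deg); return hd*np.sin(a)+D*np.cos(a)
E
python3 -m jog '[[[0,0,0],[8.5,0,0],8.5],[[0,0,0],[17,0,0],8.5],[[0,0,0],[25.5,0,0],8.5],[[0,0,0],[34,0,0],8.5],[[0,0,0],[42.5,0,0],8.5],[[0,0,0],[51,0,0],8.5],[[0,0,0],[59.5,0,0],8.5],[[0,0,0],[68,0,0],8.5],[[0,0,0],[76.5,0,0],8.5],[[0,0,0],[85,0,0],8.5]]'
python3 -m jog '[[[0,0,0],[8.5,0,0],8.5],[[0,0,0],[17,0,0],8.5],[[0,0,0],[25.5,0,0],8.5],[[0,0,0],[34,0,0],8.5],[[0,0,0],[42.5,0,0],8.5],[[0,0,0],[51,0,0],8.5],[[0,0,0],[59.5,0,0],8.5],[[0,0,0],[68,0,0],8.5],[[0,0,0],[76.5,0,0],8.5],[[0,0,0],[85,0,0],8.5]]'
python3 - <<'E'
from h import *
from cell import r
t=yv(103); g=np.array([.6395,-.2695,0.024])+t*.005; x=tilt(-t,25)
plan((g-x*.08,x,yv(-167)),(g,x,yv(-167)))
E
```

```text
t: 9.55
eef_pos: [0.5604, -0.2841, 0.4517]
tcp_rot: [1.019, 1.319, -1.019]
wrist_force: [-0.1, -0.0, -0.2]
opening: 0.997
t: 10.55
eef_pos: [0.5606, -0.284, 0.4516]
tcp_rot: [2.035, 0.353, -2.035]
wrist_force: [-1.1, 1.0, -0.1]
opening: 0.994
t 10.6 grasp [ 0.5606 -0.2839  0.2966] x [ 0.  0. -1.] y [ 0.336 -0.942 -0.   ] q [-0.4   0.66  1.29  1.55 -0.64  1.42 -0.29] open 0.99
shift cm [21.47, -9.07, -9.12] rot deg [95.0, 18.7, 21.1] | dist 25.0 ang 99.1 tcp [ 0.616 -0.168  0.237]
shift cm [28.72, -5.71, -8.73] rot deg [95.0, 18.7, 21.1] | dist 30.6 ang 99.1 tcp [ 0.624 -0.201  0.164]
```

```bash
python3 -m jog '[[[1,-1,-1],[8,1.6,1.8],8.5],[[3,-2,-2],[16,3.2,3.6],8.5],[[5,-3,-3],[24,4.8,5.4],8.5],[[7,-4,-4],[32,6.4,7.2],8.5],[[9,-5,-5],[40,8,9],8.5],[[11,-6,-6],[48,9.6,10.8],8.5],[[13,-7,-7],[56,11.2,12.6],8.5],[[15,-8,-8],[64,12.8,14.4],8.5],[[16,-9,-9],[72,14.4,16.2],8.5],[[16,-9.1,-9.1],[80,16,18],8.5]]'
python3 - <<'E'
from h import *
from cell import r
t=yv(103); g=np.array([.6395,-.2695,0.024])+t*.005; x=tilt(-t,25)
plan((g-x*.08,x,yv(-167)),(g,x,yv(-167)))
c=r.camera("wrist"); cv2.imwrite("pics/w4.png",c["color"][:,:,::-1])
for st,ce,q,rr in comps(c,.026,.045,(.5,.75,-.4,.06),300):
    print(ce.round(0),[np.round(v,1) for v in rr],np.median(q[:,2]).round(4))
E
```

```text
t: 11.55
eef_pos: [0.6161, -0.1646, 0.2888]
tcp_rot: [-1.896, 1.18, 1.326]
wrist_force: [0.2, 0.4, 0.5]
opening: 0.997
t 11.6 grasp [ 0.6367 -0.219   0.1452] x [ 0.133 -0.351 -0.927] y [-0.88  -0.473  0.052] q [-0.73  1.02  1.43  1.8  -0.95  0.96 -1.72] open 1.0
shift cm [4.92, -0.11, 1.66] rot deg [15.2, 2.7, 3.3] | dist 5.2 ang 15.8 tcp [ 0.616 -0.168  0.237]
shift cm [12.9, 0.4, 1.35] rot deg [15.2, 2.7, 3.3] | dist 13.0 ang 15.8 tcp [ 0.624 -0.201  0.164]
[344. 194.] [array([ 639.2, -270.3]), array([ 58., 140.]), np.float64(12.0)] 0.0321
[495. 242.] [array([ 504.9, -298.6]), array([38.4, 61.7]), np.float64(37.1)] 0.0369
[158. 254.] [array([ 745.2, -157.9]), array([ 8.3, 52.9]), np.float64(1.4)] 0.0365
```

View pics/w4.png

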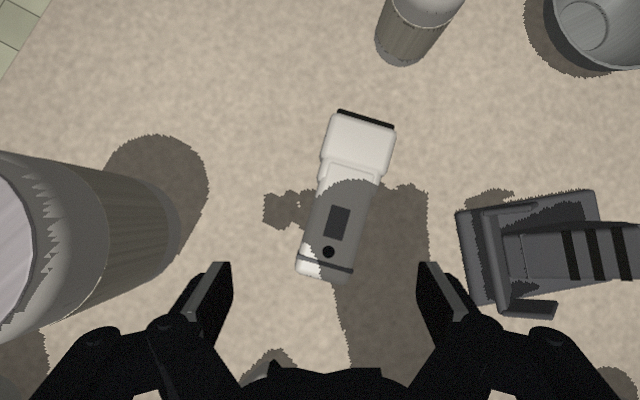

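```bash
python3 -m jog '[[[2,0,1],[8,1.4,1.7],8.5],[[4.9,-0.1,1.7],[16,2.7,3.3],8.5],[[4.9,-0.1,1.7],[16,2.7,3.3],8.5],[[8,0.1,1.5],[16,2.7,3.3],8.5],[[11,0.3,1.4],[16,2.7,3.3],8.5],[[12.9,0.4,1.35],[16,2.7,3.3],8.5],[[12.9,0.4,1.35],[16,2.7,3.3],8.5],[[12.9,0.4,1.35],[16,2.7,3.3],3.5],[[12.9,0.4,1.35],[16,2.7,3.3],3.5],[[12.9,0.4,1.35],[16,2.7,3.3],3.5]]'
python3 - <<'E'
from h import *
from cell import r
t=yv(102); g=np.array([.6395,-.2700,0.024])+t*.005; x=tilt(-t,25)
plan((g,x,yv(-168)))
c=r.camera("wrist"); cv2.imwrite("pics/w5.png",c["color"][:,:,::-1])
E
```

```text
t: 12.6
eef_pos: [0.6233, -0.2036, 0.1693]
tcp_rot: [-1.717, 1.371, 1.082]
wrist_force: [1.3, -1.0, 3.3]
opening: 0.524
t 12.6 grasp [ 0.6388 -0.2675  0.0289] x [ 0.1   -0.412 -0.906] y [-0.977 -0.215 -0.01 ] q [-0.63  1.2   1.31  1.82 -1.12  0.82 -1.91] open 0.52
shift cm [0.35, -0.2, 0.4] rot deg [0.1, -0.1, 0.7] | dist 0.6 ang 0.7 tcp [ 0.625 -0.201  0.164]
```

View pics/w5.png

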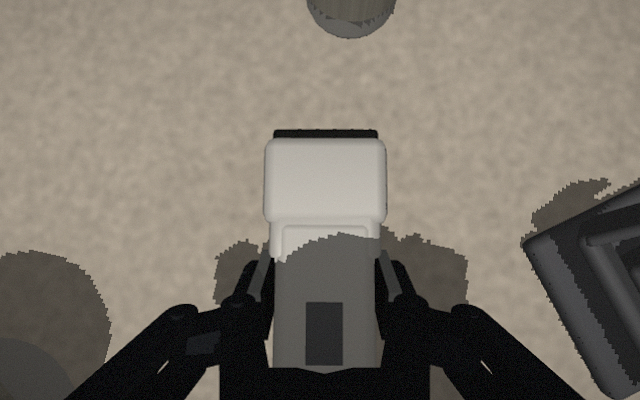

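```bash
python3 -m jog '[[[-2,0,0],[0,0,0],3.5],[[-5,0,0],[0,0,0],3.5],[[-8,0,0],[0,0,0],3.5],[[-11,0,0],[0,0,0],3.5],[[-14,0,0],[0,0,0],3.5],[[-16,0,0],[0,0,0],3.5],[[-16,0,0],[0,0,0],3.5],[[-16,0,0],[0,0,0],3.5],[[-16,0,0],[0,0,0],3.5],[[-16,0,0],[0,0,0],3.5]]'
python3 - <<'E'
from h import *
from cell import r
x=tilt(H,20); g=SEAT+U*.0026+N*.013
plan((g+N*.06+U*.01+[0,0,.05],x,yv(HY+90)),(g+N*.05+U*.01,x,yv(HY+90)),(g+U*.006,x,yv(HY+90)))
c=r.camera("scene"); cv2.imwrite("pics/s5.png",c["color"][60:320,80:480,::-1])
E
```

```text
t: 13.65
eef_pos: [0.6066, -0.1383, 0.311]
tcp_rot: [-1.712, 1.375, 1.086]
wrist_force: [-0.0, -0.7, -3.4]
opening: 0.523
t 13.7 grasp [ 0.6212 -0.2021  0.1705] x [ 0.094 -0.412 -0.906] y [-0.977 -0.212 -0.005] q [-0.81  0.98  1.44  1.81 -0.78  0.95 -2.14] open 0.52
shift cm [1.25, 8.71, -10.41] rot deg [-117.6, -28.6, -4.9] | dist 13.6 ang 121.2 tcp [ 0.543 -0.254  0.343]
shift cm [6.55, 9.37, -8.28] rot deg [-117.6, -28.6, -4.9] | dist 14.1 ang 121.2 tcp [ 0.537 -0.259  0.286]
shift cm [10.59, 12.33, -7.95] rot deg [-117.6, -28.6, -4.9] | dist 18.1 ang 121.2 tcp [ 0.511 -0.279  0.248]
```

View pics/s5.png

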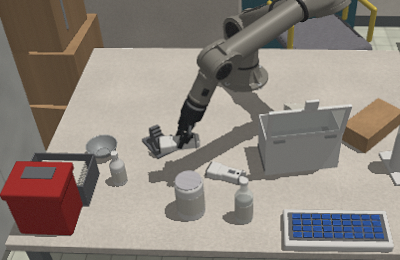

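```bash
python3 -m jog '[[[-1,1,-1],[-8,-2,-0.3],3.5],[[-2,2,-2],[-16,-4,-0.7],3.5],[[-2,3,-3],[-24,-6,-1],3.5],[[-2,4,-4],[-32,-8,-1.3],3.5],[[-2,5,-5],[-40,-10,-1.7],3.5],[[-2,6,-6],[-48,-12,-2],3.5],[[-2,6.5,-7],[-56,-13.5,-2.3],3.5],[[-2,7,-8],[-64,-15.5,-2.7],3.5],[[-1,7.5,-9],[-72,-17.5,-3],3.5],[[0,8,-10],[-80,-19.5,-3.3],3.5]]'
python3 - <<'E'
from h import *
from cell import r
x=tilt(H,20); g=SEAT+U*.0026+N*.013
plan((g+N*.06+U*.01+[0,0,.03],x,yv(HY+90)))
E
```

```text
t: 14.7
eef_pos: [0.5475, -0.2449, 0.3537]
tcp_rot: [1.983, -0.176, -2.236]
wrist_force: [-0.3, -0.1, -2.5]
opening: 0.524
t 14.7 grasp [ 0.5295 -0.274   0.2025] x [-0.116 -0.188 -0.975] y [ 0.033 -0.982  0.185] q [-0.46  0.61  1.08  1.73 -0.34  1.12 -0.86] open 0.52
shift cm [3.21, 0.33, 0.14] rot deg [-37.3, -9.2, -1.6] | dist 3.2 ang 38.5 tcp [ 0.543 -0.254  0.323]
```

```bash
python3 -m jog '[[[0.5,0.1,0],[-8,-2,-0.3],3.5],[[1,0.1,0],[-16,-4,-0.7],3.5],[[1.5,0.2,0.1],[-24,-6,-1],3.5],[[2,0.2,0.1],[-32,-8,-1.3],3.5],[[2.6,0.3,0.1],[-37.3,-9.2,-1.6],3.5],[[3.2,0.3,0.1],[-37.3,-9.2,-1.6],3.5],[[3.2,0.3,0.1],[-37.3,-9.2,-1.6],3.5],[[3.2,0.3,0.1],[-37.3,-9.2,-1.6],3.5],[[3.2,0.3,0.1],[-37.3,-9.2,-1.6],3.5],[[3.2,0.3,0.1],[-37.3,-9.2,-1.6],3.5]]'
python3 - <<'E'
from h import *
from cell import r
x=tilt(H,20); g=SEAT+U*.0026+N*.013
plan((g+N*.05+U*.01,x,yv(HY+90)),(g+U*.008+N*.008,x,yv(HY+90)),(g+U*.003,x,yv(HY+90)))
c=r.camera("wrist"); cv2.imwrite("pics/w6.png",c["color"][:,:,::-1])
s,p,M=cur(); gp=p+M[:,0]*.155
# probe top face: points near, compute plane & axis
F=cloud(c).reshape(-1,3); 
L=(F-gp)@np.c_[U,H*0+np.cross(N,U),N]
m=(abs(L[:,1])<.035)&(L[:,0]>-.085)&(L[:,0]<.08)&(L[:,2]>-.04)&(L[:,2]<.03)&(L[:,0]<-.02)
print(m.sum(),np.percentile(L[m],[1,50,99],axis=0).round(4).tolist())
k=m&(np.abs(L[:,2]-np.median(L[m,2]))<.01)
A=np.c_[L[k][:,:2],np.ones(k.sum())]; print("plane tilt deg along,across",np.degrees(np.arctan(np.linalg.lstsq(A,L[k][:,2],rcond=None)[0])))
E
```

```text
t: 15.7
eef_pos: [0.5435, -0.2527, 0.3238]
tcp_rot: [1.469, 0.497, -2.094]
wrist_force: [-0.0, -0.4, -2.3]
opening: 0.527
t 15.7 grasp [ 0.5019 -0.2853  0.1781] x [-0.268 -0.21  -0.94 ] y [ 0.61  -0.792  0.003] q [-0.34  0.61  0.91  1.71 -0.16  1.18 -0.34] open 0.53
shift cm [3.84, 0.05, -0.46] rot deg [-0.3, -0.1, -0.1] | dist 3.9 ang 0.3 tcp [ 0.537 -0.259  0.286]
shift cm [7.73, 0.06, 1.14] rot deg [-0.3, -0.1, -0.1] | dist 7.8 ang 0.3 tcp [ 0.515 -0.276  0.255]
shift cm [8.67, 0.05, 1.02] rot deg [-0.3, -0.1, -0.1] | dist 8.7 ang 0.3 tcp [ 0.513 -0.277  0.246]
13071 [[-0.071, -0.0257, -0.0019], [-0.0445, 0.0017, 0.0032], [-0.0206, 0.0292, 0.0049]]
plane tilt deg along,across [1.64750766 0.36463511 0.2352814 ]
```

View pics/w6.png

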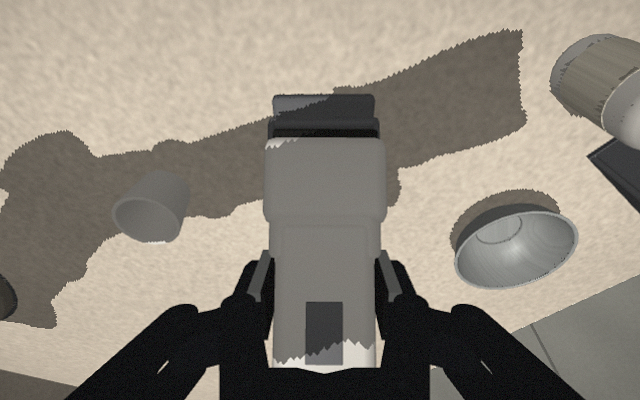

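```bash
python3 -m jog '[[[2,0,-0.2],[0,0,0],3.5],[[3.8,0,-0.4],[0,0,0],3.5],[[5.5,0,0.4],[0,0,0],3.5],[[7,0,1],[0,0,0],3.5],[[7.7,0,1.1],[0,0,0],3.5],[[8.2,0,1.1],[0,0,0],3.5],[[8.6,0,1],[0,0,0],3.5],[[8.7,0,0.9],[0,0,0],3.5],[[8.8,0,0.75],[0,0,0],3.5],[[8.8,0,0.75],[0,0,0],3.5]]'
python3 - <<'E'
from h import *
from cell import r
x=tilt(H,20); g=SEAT+U*.0026+N*.013
plan((g,x,yv(HY+90)))
s,p,M=cur(); print("F tool",(np.array(s["wrist_force"])@M).round(1)); print("seat err U,V,N",(np.array([U,np.cross(N,U),N])@(p+M[:,0]*.155-g)).round(4))
c=r.camera("wrist"); cv2.imwrite("pics/w7.png",c["color"][:,:,::-1])
c=r.camera("scene"); cv2.imwrite("pics/s7.png",cv2.resize(c["color"][140:260,180:300,::-1],None,fx=5,fy=5,interpolation=cv2.INTER_CUBIC))
E
```

```text
t: 16.75
eef_pos: [0.5146, -0.2754, 0.2436]
tcp_rot: [1.468, 0.498, -2.093]
wrist_force: [0.3, -0.4, -3.1]
opening: 0.524
t 16.8 grasp [ 0.473  -0.308   0.0979] x [-0.269 -0.211 -0.94 ] y [ 0.611 -0.791  0.003] q [-0.27  0.68  0.85  1.81 -0.21  1.   -0.29] open 0.52
shift cm [0.0, 0.04, 0.04] rot deg [-0.3, -0.0, -0.1] | dist 0.1 ang 0.3 tcp [ 0.515 -0.276  0.244]
F tool [ 2.9  0.5 -1. ]
seat err U,V,N [-0.0004 -0.0002  0.0002]
```

View pics/w7.png

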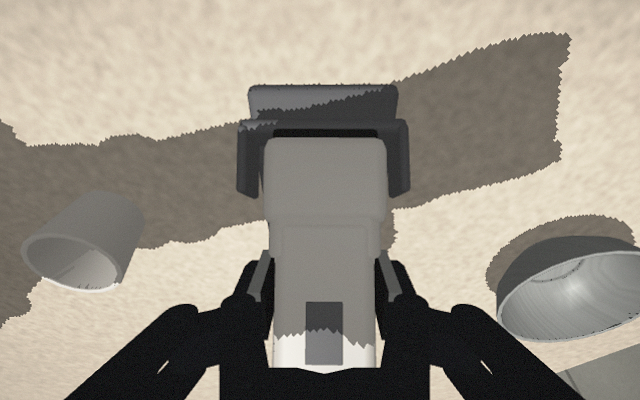

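View pics/s7.png

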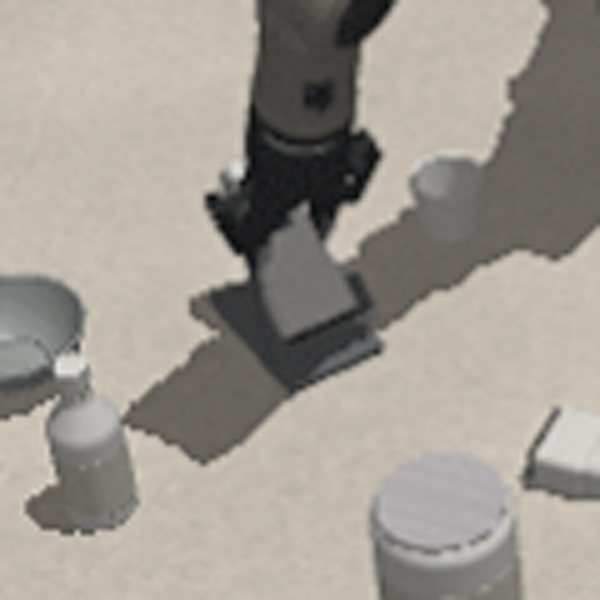

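```bash
python3 -m jog '[[[0.1,0,0],[0,0,0],3.5],[[0.2,0,-0.05],[0,0,0],3.5],[[0.3,0,-0.1],[0,0,0],3.5],[[0.4,0,-0.14],[0,0,0],3.5],[[0.4,0,-0.14],[0,0,0],3.5],[[0.4,0,-0.14],[0,0,0],3.5],[[0.4,0,-0.14],[0,0,0],3.5],[[0.4,0,-0.14],[0,0,0],3.5],[[0.4,0,-0.14],[0,0,0],3.5],[[0.4,0,-0.14],[0,0,0],3.5]]'
python3 -m jog '[[[0,0,0],[0,0,0],8.5],[[0,0,0],[0,0,0],8.5],[[0,0,0],[0,0,0],8.5],[[0,0,0],[0,0,0],8.5],[[0,0,0],[0,0,0],8.5],[[-2,0,0],[0,0,0],8.5],[[-5,0,0],[0,0,0],8.5],[[-8,0,0],[0,0,0],8.5],[[-11,0,0],[0,0,0],8.5],[[-14,0,0],[0,0,0],8.5]]'
python3 - <<'E'
from h import *
from cell import r
x=-U
plan((SEAT+U*(.050+.10),x,yv(HY+90)),(SEAT+U*.05,x,yv(HY+90)))
c=r.camera("wrist"); cv2.imwrite("pics/w8.png",c["color"][:,:,::-1])
F=cloud(c).reshape(-1,3); L=(F-SEAT)@np.c_[U,np.cross(N,U),N]
m=(abs(L[:,1])<.05)&(L[:,0]>-.1)&(L[:,0]<.1)&(L[:,2]>.010)&(L[:,2]<.03)
print(m.sum(),np.percentile(L[m],[1,50,99],axis=0).round(4).tolist())
A=np.c_[L[m][:,:2],np.ones(m.sum())]; print("plane tilt",np.degrees(np.arctan(np.linalg.lstsq(A,L[m][:,2],rcond=None)[0])))
rr=cv2.minAreaRect((L[m][:,:2]*1000).astype(np.float32)); print(rr)
E
```

```text
t: 17.85
eef_pos: [0.5148, -0.2758, 0.2432]
tcp_rot: [1.469, 0.499, -2.095]
wrist_force: [-2.5, 9.2, 25.9]
opening: 0.524
t: 18.85
eef_pos: [0.5519, -0.2459, 0.3716]
tcp_rot: [1.468, 0.498, -2.095]
wrist_force: [0.9, 0.1, -0.1]
opening: 0.992
t 18.9 grasp [ 0.5101 -0.2784  0.2259] x [-0.27 -0.21 -0.94] y [ 0.61  -0.792  0.002] q [-0.37  0.57  0.93  1.65 -0.13  1.28 -0.35] open 0.99
shift cm [17.55, 0.23, 28.08] rot deg [-0.3, 65.0, -0.2] | dist 33.1 ang 65.0 tcp [ 0.297 -0.445  0.303]
shift cm [21.78, 0.18, 19.02] rot deg [-0.3, 65.0, -0.2] | dist 28.9 ang 65.0 tcp [ 0.353 -0.402  0.232]
9437 [[-0.0671, -0.0245, 0.0111], [-0.0019, 0.0013, 0.0163], [0.0683, 0.0279, 0.0182]]
plane tilt [ 0.26926416 -0.02184853  0.91650059]
((0.8580551147460938, 1.2056465148925781), (57.95000457763672, 139.26080322265625), 89.29051971435547)
```

View pics/w8.png

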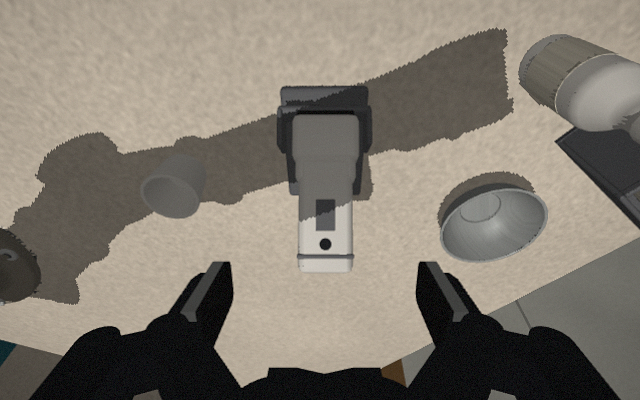

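```bash
python3 -m jog '[[[0,0,4],[0,8,0],8.5],[[1,0,8],[0,16,0],8.5],[[3,0,12],[0,24,0],8.5],[[5,0,16],[0,32,0],8.5],[[7.5,0.1,20],[0,40,0],8.5],[[10,0.1,24],[0,48,0],8.5],[[13,0.2,26.5],[0,56,0],8.5],[[15.5,0.2,28],[0,62,0],8.5],[[17.5,0.2,28],[0,65,0],8.5],[[17.5,0.2,28],[0,65,0],8.5]]'
python3 - <<'E'
from h import *
from cell import r
x=-U
plan((SEAT+U*(.050+.10),x,yv(HY+90)),(SEAT+U*.05+np.cross(N,U)*.0005,x,yv(HY+90)))
c=r.camera("wrist"); cv2.imwrite("pics/w9.png",c["color"][:,:,::-1])
E
```

```text
t: 19.9
eef_pos: [0.2947, -0.4456, 0.2988]
tcp_rot: [2.555, 0.866, -1.062]
wrist_force: [-0.1, 0.0, 0.7]
opening: 0.995
t 19.9 grasp [ 0.3814 -0.3788  0.1891] x [ 0.56   0.431 -0.708] y [ 0.606 -0.795 -0.004] q [ 0.59  0.49  0.67  1.93 -1.05  1.39  0.86] open 1.0
shift cm [-0.15, 0.12, -0.4] rot deg [-0.6, 0.1, -0.2] | dist 0.4 ang 0.6 tcp [ 0.297 -0.445  0.303]
shift cm [9.85, 0.13, -0.41] rot deg [-0.6, 0.1, -0.2] | dist 9.9 ang 0.6 tcp [ 0.353 -0.402  0.232]
```

View pics/w9.png

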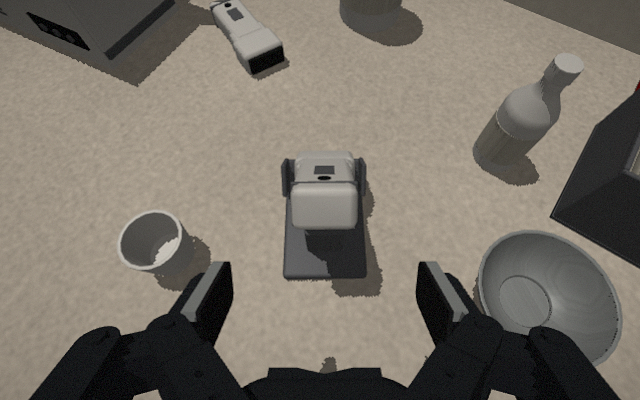

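```bash
python3 -m jog '[[[0,0.1,-0.4],[-0.6,0,0],8.5],[[3,0.1,-0.4],[-0.6,0,0],8.5],[[6,0.1,-0.4],[-0.6,0,0],8.5],[[8.5,0.1,-0.4],[-0.6,0,0],8.5],[[9.85,0.1,-0.4],[-0.6,0,0],8.5],[[9.85,0.1,-0.4],[-0.6,0,0],8.5],[[9.85,0.1,-0.4],[-0.6,0,0],3.5],[[9.85,0.1,-0.4],[-0.6,0,0],3.5],[[9.85,0.1,-0.4],[-0.6,0,0],3.5],[[9.85,0.1,-0.4],[-0.6,0,0],3.5]]'
python3 -m jog '[[[0,0,0],[0,0,0],3.5],[[-2,0,0],[0,0,0],3.5],[[-4,0,0],[0,0,0],3.5],[[-7,0,0],[0,0,0],3.5],[[-10,0,0],[0,0,0],3.5],[[-12,0,0],[0,0,0],3.5],[[-12,0,0],[0,0,0],3.5],[[-12,0,0],[0,0,0],3.5],[[-12,0,0],[0,0,0],3.5],[[-12,0,0],[0,0,0],3.5]]'
python3 - <<'E'
from h import *
from cell import r
plan()
c=r.camera("wrist"); cv2.imwrite("pics/w10.png",c["color"][:,:,::-1])
s,p,M=cur(); F=cloud(c).reshape(-1,3); L=(F-p-M[:,0]*.155)@M
m=(abs(L[:,1])<.036)&(L[:,0]<.14)&(abs(L[:,2])<.03)&(L[:,0]>0.02)
print(m.sum(),np.percentile(L[m],[1,50,99],axis=0).round(4).tolist())
c=r.camera("scene"); cv2.imwrite("pics/s10.png",cv2.resize(c["color"][100:280,150:390,::-1],None,fx=3,fy=3))
print(lidang(c))
E
```

```text
t: 20.95
eef_pos: [0.3545, -0.4025, 0.2361]
tcp_rot: [2.542, 0.869, -1.046]
wrist_force: [-4.8, -1.1, 5.8]
opening: 0.531
t: 21.95
eef_pos: [0.2889, -0.4524, 0.3188]
tcp_rot: [2.541, 0.874, -1.047]
wrist_force: [0.3, 0.1, -2.8]
opening: 0.526
t 21.9 grasp [ 0.3757 -0.3853  0.2093] x [ 0.56   0.433 -0.706] y [ 0.618 -0.786  0.008] q [ 0.6   0.47  0.68  1.91 -1.02  1.42  0.84] open 0.53
4429 [[0.0205, -0.0277, -0.0134], [0.0586, -0.0003, -0.012], [0.1109, 0.0262, -0.0014]]
(array([1.775, 1.813, 1.855]), np.int64(1133))
```

View pics/w10.png

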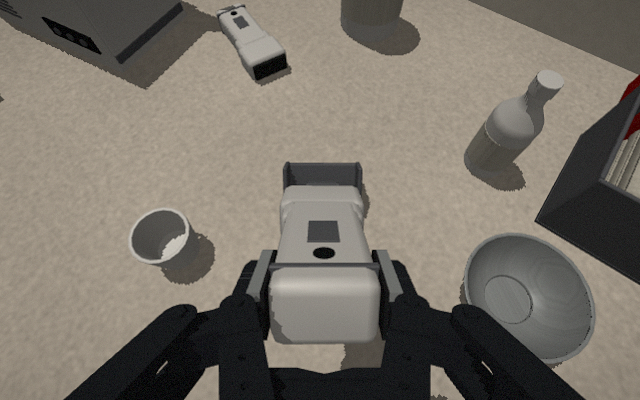

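View pics/s10.png

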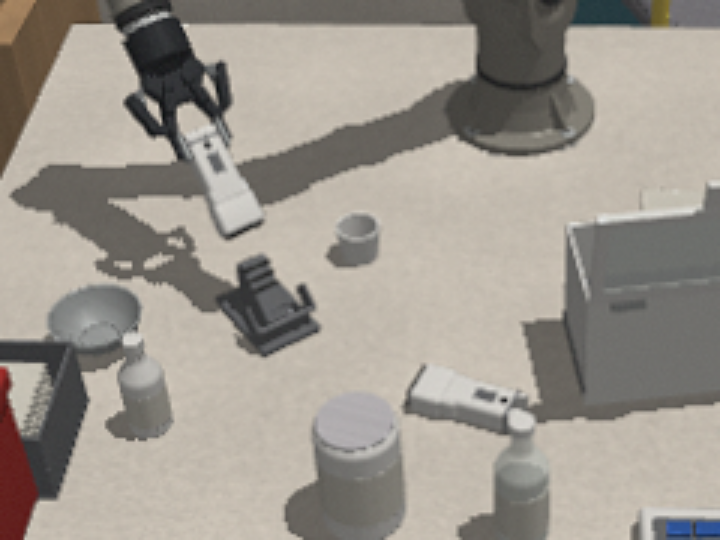

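```bash
python3 - <<'E'
from h import *
pk=case(0,-.08,0)+CY*.0035
plan((np.array([.45,-.25,.34]),D,CX),(pk+[0,0,.34],D,CX))
E
```

```text
t 22.1 grasp [ 0.3756 -0.3856  0.2095] x [ 0.56   0.432 -0.707] y [ 0.617 -0.787  0.008] q [ 0.6   0.47  0.69  1.91 -1.02  1.42  0.84] open 0.53
shift cm [5.36, -5.84, -30.29] rot deg [-58.3, -40.2, -24.7] | dist 31.3 ang 75.0 tcp [ 0.45  -0.25   0.495]
shift cm [26.69, -31.03, -51.87] rot deg [-58.3, -40.2, -24.7] | dist 66.1 ang 75.0 tcp [0.533 0.135 0.495]
```

```bash
python3 -m jog '[[[-1.5,0,-4],[-6,-4,-2.5],3.5],[[-2.5,-0.3,-8],[-12,-8.3,-5],3.5],[[-3,-0.8,-12],[-18,-12.4,-7.6],3.5],[[-2.5,-1.5,-16],[-24.5,-16.9,-10.4],3.5],[[-1,-2.5,-20],[-31,-21.4,-13.1],3.5],[[1,-3.5,-23.5],[-37.5,-25.9,-15.9],3.5],[[3,-4.5,-26.5],[-44,-30.3,-18.6],3.5],[[4.5,-5.2,-28.5],[-50.5,-34.8,-21.4],3.5],[[5.3,-5.7,-30],[-56.5,-39,-23.9],3.5],[[5.4,-5.8,-30.3],[-58.3,-40.2,-24.7],3.5]]'
python3 - <<'E'
from h import *
pk=case(0,-.08,0)+CY*.0035
plan((pk+[0,0,.34],D,CX))
E
```

```text
t: 23.05
eef_pos: [0.452, -0.247, 0.4953]
tcp_rot: [1.075, 1.291, -1.074]
wrist_force: [-0.0, -0.0, -2.4]
opening: 0.532
t 23.1 grasp [ 0.452  -0.2468  0.3403] x [-0.     0.001 -1.   ] y [ 0.984  0.181 -0.   ] q [-0.05  0.1   0.51  1.73 -0.05  1.32  0.65] open 0.53
shift cm [0.07, 14.88, -36.15] rot deg [0.4, -0.1, 0.0] | dist 39.1 ang 0.4 tcp [0.533 0.135 0.495]
```

```bash
python3 -m jog '[[[0,1.5,-3.5],[0.4,0,0],3.5],[[0,3.4,-8],[0.4,0,0],3.5],[[0,5.2,-12.5],[0.4,0,0],3.5],[[0,7,-17],[0.4,0,0],3.5],[[0,8.8,-21.5],[0.4,0,0],3.5],[[0,10.6,-26],[0.4,0,0],3.5],[[0,12.4,-30],[0.4,0,0],3.5],[[0,13.8,-33.5],[0.4,0,0],3.5],[[0,14.6,-35.5],[0.4,0,0],3.5],[[0,14.9,-36.1],[0.4,0,0],3.5]]'
python3 - <<'E'
from h import *
from cell import r
pk=case(0,-.08,0)+CY*.0035
c=r.camera("wrist"); cv2.imwrite("pics/w11.png",c["color"][:,:,::-1]); np.savez("w11.npz",**c)
plan((pk+[0,0,.25],D,CX),(pk+[0,0,.131],D,CX))
s,p,M=cur(); F=cloud(c).reshape(-1,3); L=(F-p-M[:,0]*.155)@M
m=(abs(L[:,1])<.036)&(L[:,0]<.13)&(abs(L[:,2])<.04)&(L[:,0]>0.02)
print(m.sum(),np.percentile(L[m],[1,50,99],axis=0).round(4).tolist())
k=m&(L[:,2]<-.005); A=np.c_[L[k][:,:2],np.ones(k.sum())]; print("tilt",np.degrees(np.arctan(np.linalg.lstsq(A,L[k][:,2],rcond=None)[0])))
print(cv2.minAreaRect((L[k][:,:2]*1000).astype(np.float32)))
# insert top & pockets (case frame)
w=(F-CO)@np.c_[CX,CY]; 
for lo,hi in((.074,.082),(.15,.17)):
  k=(F[:,2]>lo)&(F[:,2]<hi)&(abs(w[:,0])<.09)&(abs(w[:,1])<.15); print(lo,k.sum(),np.percentile(w[k],[.5,99.5],axis=0).round(4).tolist())
E
```

```text
t: 24.05
eef_pos: [0.5346, 0.1325, 0.4943]
tcp_rot: [1.084, 1.287, -1.086]
wrist_force: [-0.7, -0.6, -2.6]
opening: 0.527
t 24.1 grasp [0.5345 0.1318 0.3394] x [-0.002  0.    -1.   ] y [ 0.986  0.166 -0.002] q [-0.49  0.17  0.19  1.65 -0.03  1.33 -0.12] open 0.53
shift cm [8.94, -0.09, -0.39] rot deg [-0.4, -0.0, 0.1] | dist 9.0 ang 0.5 tcp [0.533 0.135 0.405]
shift cm [20.84, -0.07, -0.38] rot deg [-0.4, -0.0, 0.1] | dist 20.8 ang 0.5 tcp [0.533 0.135 0.286]
4334 [[0.0206, -0.0286, -0.0128], [0.0587, -0.0008, -0.0111], [0.1116, 0.0256, -0.0008]]
tilt [ 0.98780146  0.09795424 -0.68994719]
((66.50172424316406, -1.057882308959961), (56.94310760498047, 93.30543518066406), 89.44474792480469)
0.074 17580 [[-0.0715, -0.128], [0.0686, 0.0867]]
0.15 3558 [[-0.0764, -0.134], [0.0701, 0.0693]]
```

View pics/w11.png

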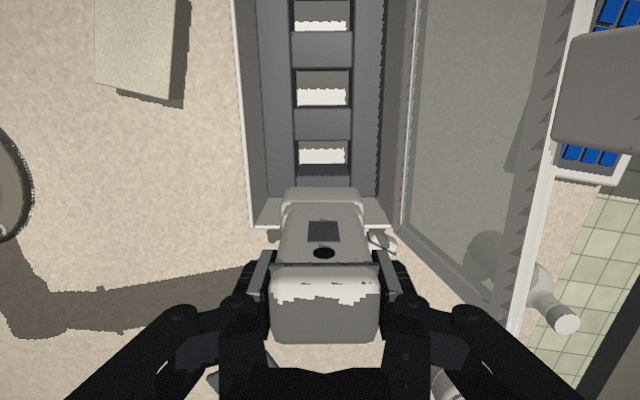

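```bash
python3 - <<'E'
from h import *
c=dict(np.load("w11.npz")); F=cloud(c).reshape(-1,3); w=(F-CO)@np.c_[CX,CY]
k=(F[:,2]>.073)&(F[:,2]<.083)&(abs(w[:,0])<.02)&(abs(w[:,1])<.13)
y=np.sort(w[k,1]); g=np.where(np.diff(y)>.004)[0]; print("gaps y",[(y[i].round(4),y[i+1].round(4)) for i in g], y[0],y[-1])
for yc in(-.0,-.04,.04,.08):
  k=(F[:,2]>.073)&(F[:,2]<.083)&(abs(w[:,1]-yc)<.008)&(abs(w[:,0])<.07)
  x=np.sort(w[k,0]); g=np.where(np.diff(x)>.004)[0]; print(yc,"gaps x",[(x[i].round(4),x[i+1].round(4)) for i in g],x[:1],x[-1:])
E
```

```text
gaps y [(np.float64(-0.1007), np.float64(-0.0592)), (np.float64(-0.021), np.float64(0.0219))] -0.11469746965256157 0.0600313913888575
-0.0 gaps x [(np.float64(-0.0353), np.float64(0.0325))] [-0.06991794] [0.06880904]
-0.04 gaps x [] [-0.0698948] [0.06875946]
0.04 gaps x [] [-0.06998776] [0.06873445]
0.08 gaps x [(np.float64(-0.0353), np.float64(0.0327))] [-0.06995083] [0.06862559]
```

```bash
python3 -m jog '[[[2,-0.1,-0.5],[-0.4,0,0],3.5],[[5,-0.1,-0.5],[-0.4,0,0],3.5],[[8,-0.1,-0.5],[-0.4,0,0],3.5],[[10,-0.1,-0.5],[-0.4,0,0],3.5],[[11.5,-0.1,-0.5],[-0.4,0,0],3.5],[[12.5,-0.1,-0.5],[-0.4,0,0],3.5],[[13.5,-0.1,-0.5],[-0.4,0,0],3.5],[[14.5,-0.1,-0.5],[-0.4,0,0],3.5],[[15.5,-0.1,-0.5],[-0.4,0,0],3.5],[[16.5,-0.1,-0.5],[-0.4,0,0],3.5]]'
python3 - <<'E'
from h import *
pk=case(0,-.08,0)+CY*.0045-CX*.0004
plan((pk+[0,0,.131],D,CX))
from cell import r
c=r.camera("wrist"); cv2.imwrite("pics/w12.png",c["color"][:,:,::-1])
E
```

```text
t: 25.1
eef_pos: [0.5331, 0.1351, 0.3299]
tcp_rot: [1.081, 1.285, -1.081]
wrist_force: [0.2, -0.4, -2.5]
opening: 0.531
t 25.1 grasp [0.5332 0.1351 0.1749] x [ 0.001 -0.    -1.   ] y [0.985 0.172 0.001] q [-0.47  0.3   0.18  1.87 -0.06  0.98 -0.1 ] open 0.53
shift cm [4.39, -0.04, -0.13] rot deg [-0.1, 0.0, -0.0] | dist 4.4 ang 0.1 tcp [0.533 0.136 0.286]
```

View pics/w12.png

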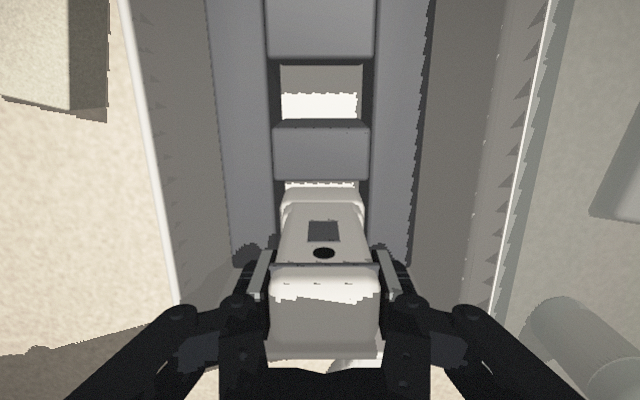

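```bash
python3 -m jog '[[[1,0,-0.1],[0,0,0],3.5],[[2,0,-0.1],[0,0,0],3.5],[[3,0,-0.1],[0,0,0],3.5],[[3.7,0,-0.1],[0,0,0],3.5],[[4.2,0,-0.1],[0,0,0],3.5],[[4.3,0,-0.1],[0,0,0],3.5],[[4.3,0,-0.1],[0,0,0],3.5],[[4.3,0,-0.1],[0,0,0],3.5],[[4.3,0,-0.1],[0,0,0],3.5],[[4.3,0,-0.1],[0,0,0],3.5]]'
python3 -m jog '[[[0,0,0],[0,0,0],6.3],[[0,0,0],[0,0,0],6.3],[[0,0,0],[0,0,0],6.3],[[0,0,0],[0,0,0],6.3],[[-2,0,0],[0,0,0],6.3],[[-5,0,0],[0,0,0],6.3],[[-9,0,0],[0,0,0],6.3],[[-13,0,0],[0,0,0],6.3],[[-17,0,0],[0,0,0],8.5],[[-20,0,0],[0,0,0],8.5]]'
python3 - <<'E'
from h import *
plan()
from cell import r
c=r.camera("wrist"); cv2.imwrite("pics/w13.png",c["color"][:,:,::-1])
F=cloud(c).reshape(-1,3); w=(F-CO)@np.c_[CX,CY]; k=(abs(w[:,0])<.04)&(abs(w[:,1]+.08)<.03)&(F[:,2]>.13)&(F[:,2]<.16)
print(k.sum(),np.percentile(w[k],[1,99],axis=0).round(4).tolist(),np.median(F[k,2]))
c=r.camera("top"); cv2.imwrite("pics/t13.png",c["color"][:,:,::-1]); np.savez("t13.npz",**c)
for st,ce,q,rr in comps(c,.026,.045,(.5,.8,-.4,.06),60): print(ce.round(0),[np.round(v,1) for v in rr])
c=r.camera("scene"); np.savez("s13.npz",**c)
for st,ce,q,rr in comps(c,.026,.045,(.5,.8,-.4,.06),60): print(ce.round(0),[np.round(v,1) for v in rr])
print(lidang(c))
E
```

```text
t: 26.15
eef_pos: [0.5329, 0.1362, 0.2877]
tcp_rot: [1.081, 1.285, -1.08]
wrist_force: [-0.7, 0.3, -2.7]
opening: 0.533
t: 27.15
eef_pos: [0.5328, 0.1361, 0.4904]
tcp_rot: [1.083, 1.284, -1.078]
wrist_force: [1.0, -0.3, -0.7]
opening: 0.994
t 27.1 grasp [0.5333 0.1362 0.3354] x [ 0.003  0.001 -1.   ] y [0.985 0.172 0.003] q [-0.49  0.16  0.19  1.66 -0.03  1.32 -0.12] open 0.99
1497 [[-0.0239, -0.0953], [0.0216, -0.0645]] 0.1478315703908077
[340. 187.] [array([628.2, -45.1]), array([139.9,  58.1]), np.float64(68.1)]
[415. 227.] [array([ 518.2, -297.7]), array([35. , 78.8]), np.float64(3.6)]
[304. 230.] [array([623.2, -46.5]), array([140.3,  67.1]), np.float64(77.4)]
(array([1.752, 1.81 , 1.853]), np.int64(1183))
```

View pics/w13.png

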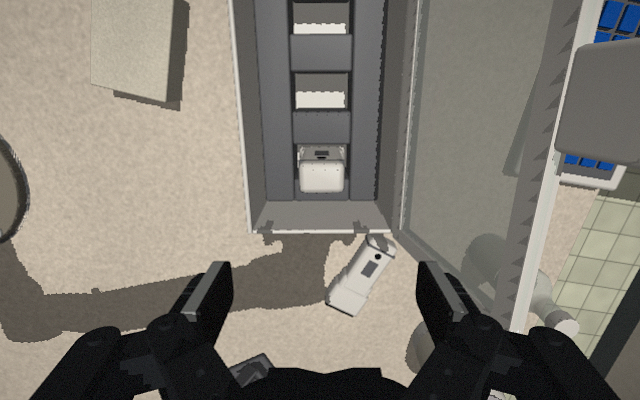

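View pics/t13.png

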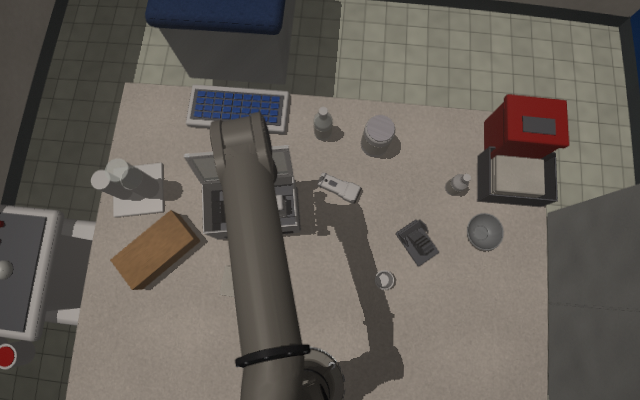

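Probe B stands in pocket2, with its tail at 0.148 m. Now probe A, which hasn't moved: it's at about (0.627,-0.047).

```bash
python3 - <<'E'
from h import *
t=yv(69); g=np.array([.627,-.047,.025])+t*.005; x=tilt(-t,15)
plan((g-x*.12,x,yv(159)))
E
```

```text
t 27.3 grasp [0.5339 0.1364 0.3348] x [ 0.005  0.002 -1.   ] y [0.985 0.172 0.005] q [-0.49  0.17  0.19  1.66 -0.03  1.31 -0.12] open 0.99
shift cm [19.96, 9.91, 13.14] rot deg [-148.0, 5.8, -19.6] | dist 25.9 ang 149.4 tcp [0.654 0.024 0.291]
```

```bash
python3 -m jog '[[[0,0,3],[-8,0,0],8.5],[[0,0,7],[-16,0,0],8.5],[[0,1,11],[-24,0,0],8.5],[[0,2,15],[-32,0,0],8.5],[[0,4,18],[-40,0,0],8.5],[[0,5,19],[-48,0,0],8.5],[[0,6,20],[-56,0,0],8.5],[[0,6,20],[-64,0,0],8.5],[[0,6,20],[-72,0,0],8.5],[[0,6,20],[-80,0,0],8.5]]'
python3 - <<'E'
from h import *
t=yv(69); g=np.array([.627,-.047,.025])+t*.005; x=tilt(-t,15)
plan((g-x*.12,x,yv(159)))
E
```

```text
t: 28.3
eef_pos: [0.6261, -0.0505, 0.4852]
tcp_rot: [-0.003, 1.574, 0.003]
wrist_force: [0.8, 0.1, 0.9]
opening: 0.997
t 28.3 grasp [ 0.6255 -0.0506  0.3302] x [-0.004 -0.    -1.   ] y [-0.004  1.    -0.   ] q [-0.09  0.32  0.14  1.48 -0.04  1.35  1.62] open 1.0
shift cm [19.44, 7.46, 2.92] rot deg [-68.3, 13.0, -9.1] | dist 21.0 ang 70.2 tcp [0.654 0.024 0.291]
```

```bash
python3 -m jog '[[[1,0.8,0.2],[-8,1.5,-1],8.5],[[2,1.6,0.5],[-16,3,-2.1],8.5],[[4,2.4,0.8],[-24,4.6,-3.2],8.5],[[5,3.2,1.2],[-32,6.1,-4.3],8.5],[[6,4,1.6],[-40,7.6,-5.3],8.5],[[8,5,2],[-48,9.1,-6.4],8.5],[[10,6,2.4],[-56,10.7,-7.5],8.5],[[12,7,2.8],[-64,12.2,-8.5],8.5],[[14,7.5,2.9],[-68.3,13,-9.1],8.5],[[14,7.5,2.9],[-68.3,13,-9.1],8.5]]'
python3 - <<'E'
from h import *
from cell import r
c=r.camera("wrist"); cv2.imwrite("pics/w14.png",c["color"][:,:,::-1])
for st,ce,q,rr in comps(c,.026,.045,(.5,.75,-.2,.06),300):
    print(ce.round(0),[np.round(v,1) for v in rr],np.median(q[:,2]).round(4))
t=yv(69); g=np.array([.627,-.047,.025])+t*.005; x=tilt(-t,15)
plan((g-x*.12,x,yv(159)),(g,x,yv(159)))
E
```

```text
t: 29.3
eef_pos: [0.6538, 0.026, 0.3422]
tcp_rot: [-1.081, 1.587, 0.835]
wrist_force: [-0.5, -0.2, -0.6]
opening: 0.996
[158. 127.] [array([ 745.3, -156.3]), array([55.6,  9. ]), np.float64(89.9)] 0.037
[324. 181.] [array([624.5, -47.5]), array([139.9,  59.9]), np.float64(70.4)] 0.0322
t 29.4 grasp [ 0.6394 -0.0126  0.1948] x [-0.097 -0.242 -0.966] y [-0.931  0.365  0.002] q [-0.13  0.49 -0.05  1.55  0.26  1.26  2.5 ] open 0.99
shift cm [5.22, -0.03, 1.33] rot deg [-0.3, -0.1, -0.2] | dist 5.4 ang 0.4 tcp [0.654 0.024 0.291]
shift cm [17.22, -0.08, 1.35] rot deg [-0.3, -0.1, -0.2] | dist 17.3 ang 0.4 tcp [ 0.643 -0.005  0.175]
```

View pics/w14.png

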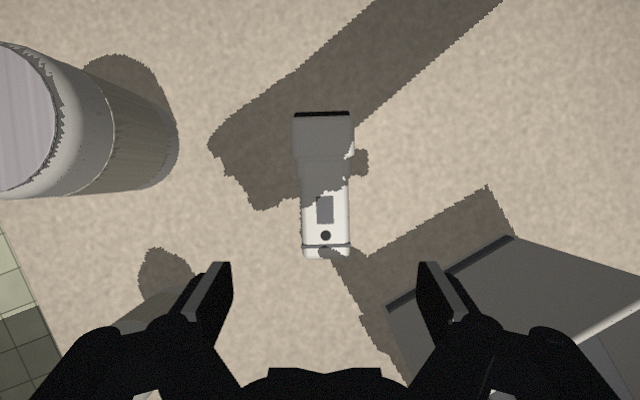

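```bash
python3 -m jog '[[[3,0.1,1],[-1.3,0,0],8.5],[[6,0.1,1.35],[-1.3,0,0],8.5],[[10,0.1,1.35],[-1.3,0,0],8.5],[[14,0.1,1.35],[-1.3,0,0],8.5],[[16.5,0.1,1.35],[-1.3,0,0],8.5],[[17.5,0.1,1.35],[-1.3,0,0],8.5],[[17.5,0.1,1.35],[-1.3,0,0],8.5],[[17.5,0.1,1.35],[-1.3,0,0],3.5],[[17.5,0.1,1.35],[-1.3,0,0],3.5],[[17.5,0.1,1.35],[-1.3,0,0],3.5]]'
python3 - <<'E'
from h import *
from cell import r
t=yv(70); C=np.array([.625,-.0475,.016]); 
plan()
s,p,M=cur(); d=p+M[:,0]*.155-C; print("probe-frame grasp",d@t,d@yv(160),d[2],s["wrist_force"])
c=r.camera("wrist"); cv2.imwrite("pics/w15.png",c["color"][:,:,::-1])
E
```

```text
t: 30.35
eef_pos: [0.6437, -0.0043, 0.1769]
tcp_rot: [-1.097, 1.572, 0.846]
wrist_force: [-1.0, 1.0, 3.0]
opening: 0.529
t 30.4 grasp [ 0.6298 -0.0415  0.0271] x [-0.09  -0.24  -0.967] y [-0.939  0.344  0.002] q [-0.1   0.66 -0.03  1.69  0.31  0.94  2.47] open 0.53
probe-frame grasp 0.007262308415133862 -0.0025173268376393913 0.011058334219167146 [-1.00015679  0.95333963  3.03676775]
```

View pics/w15.png

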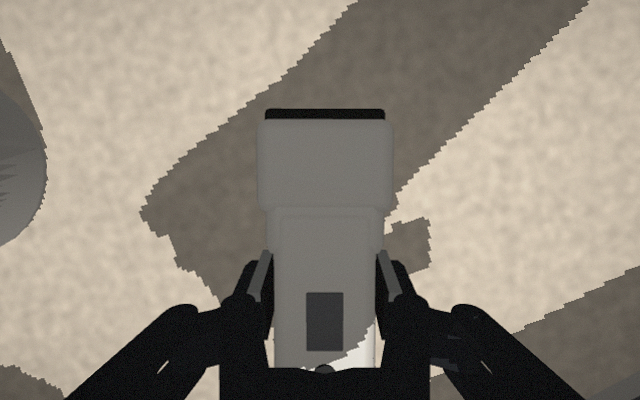

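```bash
python3 -m jog '[[[-2,0,-0.5],[0,0,0],3.5],[[-6,0,-1.6],[0,0,0],3.5],[[-10,0,-2.7],[5,0,0],3.5],[[-14.5,0,-3.8],[13,0,0],3.5],[[-16,0,-7],[21,0,0],3.5],[[-16,0,-11],[29,0,0],3.5],[[-15.5,0,-15],[37,0,0],3.5],[[-15,0,-19],[45,0,0],3.5],[[-14,0,-22],[53,0,0],3.5],[[-13,0,-25],[61,0,0],3.5]]'
python3 -m jog '[[[0,0,0],[8.5,0,0],3.5],[[0,0,0],[17,0,0],3.5],[[0,0,0],[25.5,0,0],3.5],[[0,0,0],[34,0,0],3.5],[[0,0,0],[42.5,0,0],3.5],[[0,0,0],[51,0,0],3.5],[[0,0,0],[59.5,0,0],3.5],[[0,0,0],[68,0,0],3.5],[[0,0,0],[76.5,0,0],3.5],[[0,0,0],[85,0,0],3.5]]'
python3 - <<'E'
from h import *
x=tilt(H,30); g=SEAT+U*.0075+N*.011
plan((g+N*.06+U*.01+[0,0,.03],x,yv(HY+90)))
E
```

```text
t: 31.4
eef_pos: [0.5714, -0.202, 0.3655]
tcp_rot: [-0.307, 1.668, -0.07]
wrist_force: [0.5, 0.1, -3.7]
opening: 0.528
t: 32.4
eef_pos: [0.5721, -0.2003, 0.365]
tcp_rot: [0.81, 1.224, -1.219]
wrist_force: [0.3, 0.3, -3.0]
opening: 0.527
t 32.4 grasp [ 0.558  -0.2376  0.2152] x [-0.091 -0.241 -0.966] y [ 0.965  0.217 -0.145] q [-0.21  0.41  0.53  1.7   0.07  1.1   0.5 ] open 0.53
shift cm [6.08, -1.53, 2.53] rot deg [63.1, -11.0, -16.5] | dist 6.8 ang 66.1 tcp [ 0.558 -0.242  0.314]
```

```bash
python3 -m jog '[[[0,-0.2,0.3],[8,-1.4,-2.1],3.5],[[0,-0.4,0.6],[16,-2.8,-4.2],3.5],[[0.5,-0.6,1],[24,-4.2,-6.3],3.5],[[1,-0.8,1.4],[32,-5.6,-8.4],3.5],[[2,-1,1.7],[40,-7,-10.5],3.5],[[3,-1.2,2],[48,-8.4,-12.6],3.5],[[4,-1.4,2.3],[56,-9.8,-14.6],3.5],[[5,-1.5,2.5],[63.1,-11,-16.5],3.5],[[6,-1.5,2.5],[63.1,-11,-16.5],3.5],[[6,-1.5,2.5],[63.1,-11,-16.5],3.5]]'
python3 - <<'E'
from h import *
from cell import r
x=tilt(H,30); g=SEAT+U*.0075+N*.011
plan((g+N*.05+U*.01,x,yv(HY+90)),(g+U*.008+N*.008,x,yv(HY+90)),(g-U*.002-N*.002,x,yv(HY+90)))
c=r.camera("wrist"); cv2.imwrite("pics/w16.png",c["color"][:,:,::-1])
s,p,M=cur(); gp=p+M[:,0]*.155
F=cloud(c).reshape(-1,3); L=(F-gp)@np.c_[U,np.cross(N,U),N]
m=(abs(L[:,1])<.036)&(L[:,0]>-.085)&(L[:,2]>-.03)&(L[:,2]<.03)&(L[:,0]<-.02)
print(m.sum(),np.percentile(L[m],[1,50,99],axis=0).round(4).tolist())
k=m&(np.abs(L[:,2]-np.median(L[m,2]))<.01)
A=np.c_[L[k][:,:2],np.ones(k.sum())]; print("plane tilt deg along,across",np.degrees(np.arctan(np.linalg.lstsq(A,L[k][:,2],rcond=None)[0])))
E
```

```text
t: 33.4
eef_pos: [0.5583, -0.2417, 0.313]
tcp_rot: [1.26, 0.442, -2.192]
wrist_force: [-0.2, 0.2, -1.3]
opening: 0.524
t 33.4 grasp [ 0.497  -0.2896  0.1789] x [-0.396 -0.309 -0.865] y [ 0.62  -0.785 -0.003] q [-0.32  0.65  0.82  1.66  0.01  1.25 -0.46] open 0.52
shift cm [3.52, 0.03, -1.16] rot deg [0.5, 0.1, -0.1] | dist 3.7 ang 0.5 tcp [ 0.552 -0.246  0.277]
shift cm [7.63, 0.02, -0.28] rot deg [0.5, 0.1, -0.1] | dist 7.6 ang 0.5 tcp [ 0.53  -0.264  0.246]
shift cm [8.85, 0.02, -0.99] rot deg [0.5, 0.1, -0.1] | dist 8.9 ang 0.5 tcp [ 0.53  -0.264  0.231]
17465 [[-0.0765, -0.0277, -0.0006], [-0.0493, 0.0005, 0.0043], [-0.0207, 0.0286, 0.006]]
plane tilt deg along,across [1.53583384 0.05126158 0.2990142 ]
```

View pics/w16.png

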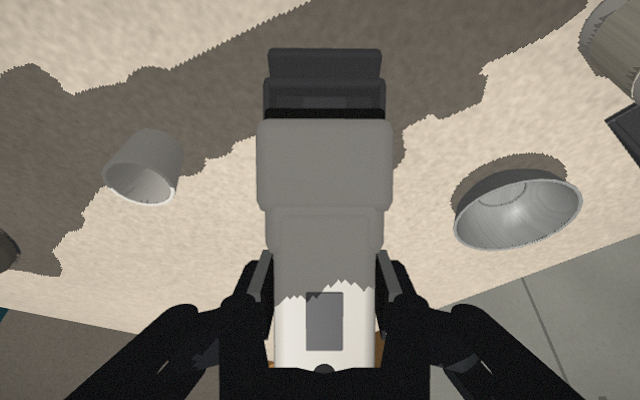

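```bash
python3 -m jog '[[[2,0,-0.8],[0.5,0,0],3.5],[[3.5,0,-1.1],[0.5,0,0],3.5],[[5,0,-0.8],[0.5,0,0],3.5],[[6.5,0,-0.4],[0.5,0,0],3.5],[[7.6,0,-0.3],[0.5,0,0],3.5],[[8,0,-0.4],[0.5,0,0],3.5],[[8.3,0,-0.6],[0.5,0,0],3.5],[[8.5,0,-0.8],[0.5,0,0],3.5],[[8.7,0,-0.95],[0.5,0,0],3.5],[[8.8,0,-1],[0.5,0,0],3.5]]'
python3 -m jog '[[[0,0,0],[0,0,0],3.5],[[0,0,0],[0,0,0],3.5],[[0,0,0],[0,0,0],8.5],[[0,0,0],[0,0,0],8.5],[[0,0,0],[0,0,0],8.5],[[0,0,0],[0,0,0],8.5],[[-2,0,0],[0,0,0],8.5],[[-6,0,0],[0,0,0],8.5],[[-10,0,0],[0,0,0],8.5],[[-13,0,0],[0,0,0],8.5]]'
python3 - <<'E'
from h import *
from cell import r
x=-U
plan((SEAT+U*.15,x,yv(HY+90)))
c=r.camera("wrist"); cv2.imwrite("pics/w17.png",c["color"][:,:,::-1])
F=cloud(c).reshape(-1,3); L=(F-SEAT)@np.c_[U,np.cross(N,U),N]
m=(abs(L[:,1])<.05)&(L[:,0]>-.1)&(L[:,0]<.1)&(L[:,2]>.010)&(L[:,2]<.03)
print(m.sum(),np.percentile(L[m],[1,50,99],axis=0).round(4).tolist())
A=np.c_[L[m][:,:2],np.ones(m.sum())]; print("plane tilt",np.degrees(np.arctan(np.linalg.lstsq(A,L[m][:,2],rcond=None)[0])))
print(cv2.minAreaRect((L[m][:,:2]*1000).astype(np.float32)))
E
```

```text
t: 34.45
eef_pos: [0.5311, -0.2641, 0.234]
tcp_rot: [1.266, 0.428, -2.196]
wrist_force: [-0.0, 3.1, 7.4]
opening: 0.522
t: 35.45
eef_pos: [0.583, -0.2232, 0.3478]
tcp_rot: [1.268, 0.427, -2.194]
wrist_force: [0.3, -0.2, -0.9]
opening: 0.998
t 35.5 grasp [ 0.5222 -0.2714  0.2137] x [-0.393 -0.311 -0.866] y [ 0.613 -0.79   0.006] q [-0.35  0.64  0.83  1.59  0.01  1.35 -0.49] open 1.0
shift cm [22.05, -0.0, 29.11] rot deg [-0.1, 75.0, -0.4] | dist 36.5 ang 75.0 tcp [ 0.297 -0.445  0.303]
10300 [[-0.0677, -0.0247, 0.0113], [-0.0089, 0.0025, 0.0164], [0.0674, 0.0302, 0.0183]]
plane tilt [0.33157442 0.05055949 0.92322543]
((0.7338943481445312, 2.6993846893310547), (139.37188720703125, 59.38166809082031), 0.08853970468044281)
```

View pics/w17.png

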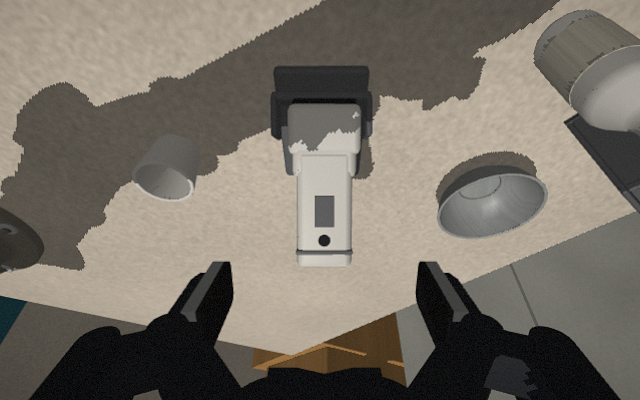

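```bash
python3 -m jog '[[[-1,0,4],[0,8,0],8.5],[[-1,0,8.5],[0,16,0],8.5],[[0,0,13],[0,24.5,0],8.5],[[2,0,17],[0,33,0],8.5],[[5,0,21],[0,41.5,0],8.5],[[8.5,0,24.5],[0,50,0],8.5],[[12.5,0,27.5],[0,58.5,0],8.5],[[17,0,29],[0,67,0],8.5],[[20.5,0,29],[0,75,0],8.5],[[22,0,29],[0,75,0],8.5]]'
python3 - <<'E'
from h import *
x=-U
plan((SEAT+U*.15,x,yv(HY+90)),(SEAT+U*.05+np.cross(N,U)*.001-N*.001,x,yv(HY+90)))
E
```

```text
t: 36.5
eef_pos: [0.2915, -0.4467, 0.2973]
tcp_rot: [2.555, 0.861, -1.062]
wrist_force: [0.1, 0.4, -0.9]
opening: 0.996
t 36.5 grasp [ 0.3785 -0.3804  0.1875] x [ 0.561  0.428 -0.709] y [ 0.605 -0.796 -0.002] q [ 0.62  0.48  0.64  1.93 -1.04  1.38  0.85] open 1.0
shift cm [-0.02, 0.22, -0.73] rot deg [-0.6, 0.1, -0.4] | dist 0.8 ang 0.7 tcp [ 0.297 -0.445  0.303]
shift cm [9.98, 0.25, -0.65] rot deg [-0.6, 0.1, -0.4] | dist 10.0 ang 0.7 tcp [ 0.353 -0.403  0.231]
```

```bash
python3 -m jog '[[[0,0.1,0],[-0.3,0,0],8.5],[[3,0.1,0],[-0.3,0,0],8.5],[[6,0.1,0],[-0.3,0,0],8.5],[[8.5,0.1,0],[-0.3,0,0],8.5],[[10,0.1,0],[-0.3,0,0],8.5],[[10,0.1,0],[-0.3,0,0],8.5],[[10,0.1,0],[-0.3,0,0],3.5],[[10,0.1,0],[-0.3,0,0],3.5],[[10,0.1,0],[-0.3,0,0],3.5],[[10,0.1,0],[-0.3,0,0],3.5]]'
python3 - <<'E'
from h import *
s,p,M=cur(); d=p+M[:,0]*.155-SEAT; print("U,V,N",d@U,d@np.cross(N,U),d@N)
E
python3 -m jog '[[[0,0,0],[0,0,0],3.5],[[-2,0,0],[0,0,0],3.5],[[-4,0,0],[0,0,0],3.5],[[-7,0,0],[0,0,0],3.5],[[-10,0,0],[0,0,0],3.5],[[-12,0,0],[0,0,0],3.5],[[-12,0,0],[0,0,0],3.5],[[-12,0,0],[0,0,0],3.5],[[-12,0,0],[0,0,0],3.5],[[-12,0,0],[0,0,0],3.5]]'
python3 - <<'E'
from h import *
from cell import r
pk=case(0,0,0)
plan((np.array([.45,-.25,.34]),D,CX))
c=r.camera("wrist"); cv2.imwrite("pics/w18.png",c["color"][:,:,::-1])
s,p,M=cur(); F=cloud(c).reshape(-1,3); L=(F-p-M[:,0]*.155)@M
m=(abs(L[:,1])<.036)&(L[:,0]<.14)&(abs(L[:,2])<.03)&(L[:,0]>0.02)
print(m.sum(),np.percentile(L[m],[1,50,99],axis=0).round(4).tolist())
E
```

```text
t: 37.5
eef_pos: [0.3521, -0.4039, 0.2313]
tcp_rot: [2.542, 0.866, -1.051]
wrist_force: [-4.1, -1.1, 4.6]
opening: 0.534
U,V,N 0.050603376567646935 0.002299991944650994 -0.001886518062520215
t: 38.5
eef_pos: [0.2866, -0.4535, 0.3141]
tcp_rot: [2.541, 0.873, -1.052]
wrist_force: [-0.8, 0.7, -2.7]
opening: 0.532
t 38.5 grasp [ 0.3731 -0.3866  0.2044] x [ 0.558  0.432 -0.708] y [ 0.616 -0.787  0.006] q [ 0.63  0.46  0.65  1.91 -1.02  1.41  0.84] open 0.53
shift cm [5.11, -5.85, -30.79] rot deg [-58.5, -40.2, -24.5] | dist 31.8 ang 75.1 tcp [ 0.45  -0.25   0.495]
4295 [[0.0206, -0.0281, -0.0192], [0.0584, 0.0004, -0.0181], [0.1089, 0.0285, -0.005]]
```

View pics/w18.png

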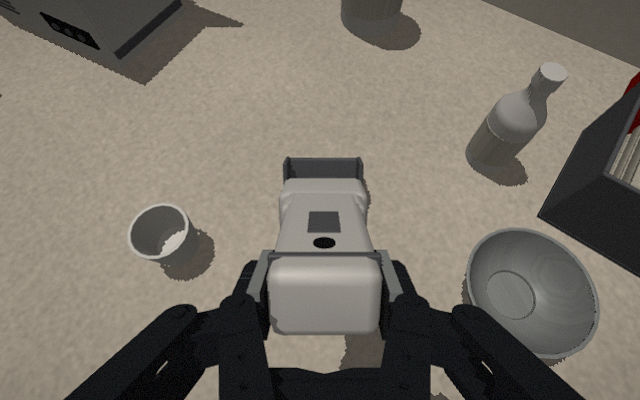

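```bash
python3 -m jog '[[[-1.5,0,-4],[-6,-4,-2.5],3.5],[[-2.5,-0.3,-8],[-12,-8.3,-5],3.5],[[-3,-0.8,-12],[-18,-12.4,-7.6],3.5],[[-2.5,-1.5,-16],[-24.5,-16.9,-10.4],3.5],[[-1,-2.5,-20],[-31,-21.4,-13.1],3.5],[[1,-3.5,-23.5],[-37.5,-25.9,-15.9],3.5],[[3,-4.5,-26.5],[-44,-30.3,-18.6],3.5],[[4.5,-5.2,-28.5],[-50.5,-34.8,-21.4],3.5],[[5.1,-5.7,-30.3],[-56.5,-39,-23.9],3.5],[[5.1,-5.8,-30.8],[-58.5,-40.2,-24.5],3.5]]'
python3 - <<'E'
from h import *
pk=case(0,.08,0)-CY*.002
plan((pk+[0,0,.34],D,CX))
E
```

```text
t: 39.55
eef_pos: [0.4519, -0.2473, 0.4958]
tcp_rot: [1.073, 1.289, -1.074]
wrist_force: [0.3, 1.0, -3.7]
opening: 0.531
t 39.5 grasp [ 0.4519 -0.2474  0.3408] x [ 0.    -0.001 -1.   ] y [0.983 0.181 0.   ] q [-0.02  0.1   0.48  1.73 -0.05  1.32  0.65] open 0.53
shift cm [0.04, 15.03, -51.62] rot deg [0.4, 0.0, -0.0] | dist 53.8 ang 0.4 tcp [0.506 0.288 0.495]
```

```bash
python3 -m jog '[[[0,1.2,-4],[0.4,0,0],3.5],[[0,2.5,-8.7],[0.4,0,0],3.5],[[0,3.9,-13.4],[0.4,0,0],3.5],[[0,5.2,-18],[0.4,0,0],3.5],[[0,6.6,-22.7],[0.4,0,0],3.5],[[0,8,-27.4],[0.4,0,0],3.5],[[0,9.3,-32],[0.4,0,0],3.5],[[0,10.7,-36.7],[0.4,0,0],3.5],[[0,12,-41.4],[0.4,0,0],3.5],[[0,13.4,-46],[0.4,0,0],3.5]]'
python3 -m jog '[[[0,0.8,-3],[0,0,0],3.5],[[0,1.4,-5],[0,0,0],3.5],[[0,1.6,-5.6],[0,0,0],3.5],[[0,1.6,-5.6],[0,0,0],3.5],[[0,1.6,-5.6],[0,0,0],3.5],[[0,1.6,-5.6],[0,0,0],3.5],[[0,1.6,-5.6],[0,0,0],3.5],[[0,1.6,-5.6],[0,0,0],3.5],[[0,1.6,-5.6],[0,0,0],3.5],[[0,1.6,-5.6],[0,0,0],3.5]]'
python3 - <<'E'
from h import *
from cell import r
pk=case(0,.08,0)-CY*.002-CX*.0004
c=r.camera("wrist"); cv2.imwrite("pics/w19.png",c["color"][:,:,::-1]); np.savez("w19.npz",**c)
plan((pk+[0,0,.34],D,CX),(pk+[0,0,.130],D,CX))
s,p,M=cur(); F=cloud(c).reshape(-1,3); L=(F-p-M[:,0]*.155)@M
m=(abs(L[:,1])<.036)&(L[:,0]<.13)&(abs(L[:,2])<.04)&(L[:,0]>0.02)
print(m.sum(),np.percentile(L[m],[1,50,99],axis=0).round(4).tolist())
k=m&(L[:,2]<-.012); A=np.c_[L[k][:,:2],np.ones(k.sum())]; print("tilt",np.degrees(np.arctan(np.linalg.lstsq(A,L[k][:,2],rcond=None)[0])))
w=(F-CO)@np.c_[CX,CY]
for yc in(.115,.04,.0,-.04):
  k=(F[:,2]>.073)&(F[:,2]<.083)&(abs(w[:,1]-yc)<.008)&(abs(w[:,0])<.075)
  if k.sum(): x=np.sort(w[k,0]); g=np.where(np.diff(x)>.004)[0]; print(yc,"gaps x",[(x[i].round(4),x[i+1].round(4)) for i in g],x[:1],x[-1:])
k=(F[:,2]>.073)&(F[:,2]<.083)&(abs(w[:,0])<.02)&(abs(w[:,1])<.14)
y=np.sort(w[k,1]); g=np.where(np.diff(y)>.004)[0]; print("gaps y",[(y[i].round(4),y[i+1].round(4)) for i in g], y[0],y[-1])
E
```

```text
t: 40.55
eef_pos: [0.5025, 0.2254, 0.4942]
tcp_rot: [1.086, 1.282, -1.091]
wrist_force: [1.9, -0.7, -3.5]
opening: 0.531
t: 41.55
eef_pos: [0.509, 0.2827, 0.4949]
tcp_rot: [1.085, 1.281, -1.087]
wrist_force: [-0.2, 0.1, -2.1]
opening: 0.535
t 41.6 grasp [0.5092 0.2824 0.3398] x [ 0.001 -0.002 -1.   ] y [0.986 0.165 0.   ] q [-0.6   0.22  0.02  1.57 -0.    1.34 -0.41] open 0.53
shift cm [-0.02, -0.23, -0.52] rot deg [-0.5, 0.1, -0.0] | dist 0.6 ang 0.5 tcp [0.506 0.288 0.495]
shift cm [20.98, -0.24, -0.57] rot deg [-0.5, 0.1, -0.0] | dist 21.0 ang 0.5 tcp [0.506 0.288 0.285]
4196 [[0.0207, -0.0286, -0.0176], [0.0586, -0.0, -0.0161], [0.1085, 0.0281, -0.0032]]
tilt [ 0.74537     0.11049232 -0.96405188]
0.115 gaps x [] [-0.07175929] [0.06868093]
0.04 gaps x [] [-0.071689] [0.068655]
0.0 gaps x [(np.float64(-0.0555), np.float64(0.0575))] [-0.07170808] [0.06862895]
-0.04 gaps x [(np.float64(-0.0588), np.float64(0.0616))] [-0.07168849] [0.06870886]
gaps y [(np.float64(0.0593), np.float64(0.1008)), (np.float64(0.1233), np.float64(0.1349))] 0.044551286386694165 0.1350388870249473
```

View pics/w19.png

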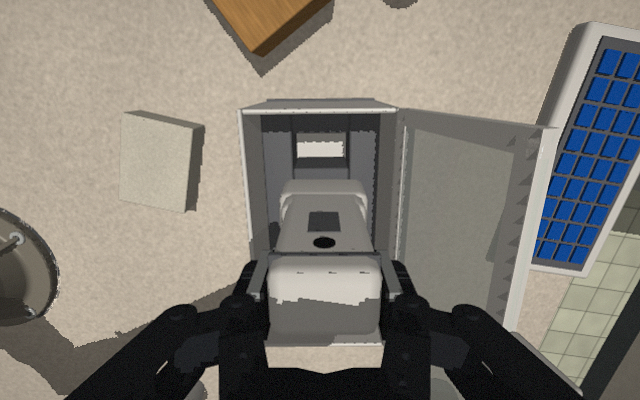

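```bash
python3 -m jog '[[[0,-0.3,-0.8],[-0.5,0,0],3.5],[[3,-0.3,-0.8],[-0.5,0,0],3.5],[[7,-0.3,-0.8],[-0.5,0,0],3.5],[[9.5,-0.3,-0.8],[-0.5,0,0],3.5],[[11,-0.3,-0.8],[-0.5,0,0],3.5],[[12.5,-0.3,-0.8],[-0.5,0,0],3.5],[[14,-0.3,-0.8],[-0.5,0,0],3.5],[[15.5,-0.3,-0.8],[-0.5,0,0],3.5],[[17,-0.3,-0.8],[-0.5,0,0],3.5],[[17,-0.3,-0.8],[-0.5,0,0],3.5]]'
python3 - <<'E'
from h import *
pk=case(0,.08,0)+CY*.0005-CX*.0013
plan((pk+[0,0,.130],D,CX))
from cell import r
c=r.camera("wrist"); cv2.imwrite("pics/w20.png",c["color"][:,:,::-1])
E
```

```text
t: 42.6
eef_pos: [0.5037, 0.2901, 0.3226]
tcp_rot: [1.074, 1.287, -1.083]
wrist_force: [0.1, -0.3, -4.4]
opening: 0.53
t 42.6 grasp [0.5032 0.2894 0.1676] x [-0.003 -0.005 -1.   ] y [ 0.985  0.175 -0.004] q [-0.6   0.35  0.    1.79  0.    1.   -0.42] open 0.53
shift cm [3.76, 0.09, 0.03] rot deg [0.1, 0.2, 0.2] | dist 3.8 ang 0.3 tcp [0.505 0.29  0.285]
```

View pics/w20.png

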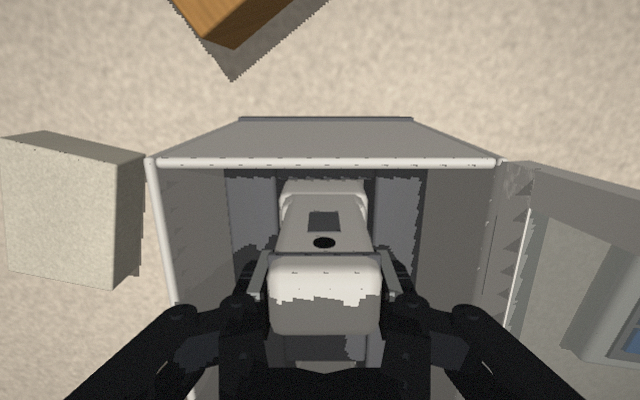

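```bash
python3 -m jog '[[[1,0.05,0],[0,0,0],3.5],[[2,0.05,0],[0,0,0],3.5],[[3,0.05,0],[0,0,0],3.5],[[3.5,0.05,0],[0,0,0],3.5],[[3.7,0.05,0],[0,0,0],3.5],[[3.7,0.05,0],[0,0,0],3.5],[[3.7,0.05,0],[0,0,0],3.5],[[3.7,0.05,0],[0,0,0],3.5],[[3.7,0.05,0],[0,0,0],3.5],[[3.7,0.05,0],[0,0,0],3.5]]'
python3 -m jog '[[[0,0,0],[0,0,0],6.3],[[0,0,0],[0,0,0],6.3],[[0,0,0],[0,0,0],6.3],[[0,0,0],[0,0,0],6.3],[[-2,0,0],[0,0,0],6.3],[[-5,0,0],[0,0,0],6.3],[[-9,0,0],[0,0,0],6.3],[[-13,0,0],[0,0,0],6.3],[[-17,0,0],[0,0,0],8.5],[[-21,0,0],[0,0,0],8.5]]'
python3 - <<'E'
from h import *
from cell import r
c=r.camera("wrist"); cv2.imwrite("pics/w21.png",c["color"][:,:,::-1])
F=cloud(c).reshape(-1,3); w=(F-CO)@np.c_[CX,CY]
for y in(.08,-.08):
  k=(abs(w[:,0])<.04)&(abs(w[:,1]-y)<.03)&(F[:,2]>.13)&(F[:,2]<.16)
  if k.sum(): print(y,k.sum(),np.percentile(w[k],[1,99],axis=0).round(4).tolist(),np.median(F[k,2]))
c=r.camera("scene"); a,_=lidang(c); print(a)
q=1.795; t=tab(q); x=D
s,p,M=cur()
plan((t+[0,0,.10],D,CY),(t+[0,0,.10],D,-CY))
E
```

```text
t: 43.65
eef_pos: [0.5055, 0.2898, 0.288]
tcp_rot: [1.079, 1.284, -1.08]
wrist_force: [0.1, -1.1, -2.7]
opening: 0.534
t: 44.65
eef_pos: [0.505, 0.2901, 0.4997]
tcp_rot: [1.079, 1.284, -1.08]
wrist_force: [0.6, 0.3, -0.7]
opening: 0.997
0.08 1445 [[-0.0227, 0.0638], [0.0226, 0.0962]] 0.14790551190186135
-0.08 1140 [[-0.0241, -0.0953], [0.0212, -0.064]] 0.1475018049389997
[1.761 1.812 1.856]
t 44.8 grasp [0.508  0.2915 0.3498] x [ 0.011  0.005 -1.   ] y [0.985 0.174 0.012] q [-0.61  0.22  0.01  1.56 -0.    1.35 -0.42] open 0.99
shift cm [-8.57, 11.42, 8.08] rot deg [-90.0, 0.4, -0.7] | dist 16.4 ang 90.0 tcp [0.632 0.231 0.592]
shift cm [-8.57, 11.42, 8.08] rot deg [90.0, -0.7, -0.4] | dist 16.4 ang 90.0 tcp [0.632 0.231 0.592]
```

View pics/w21.png

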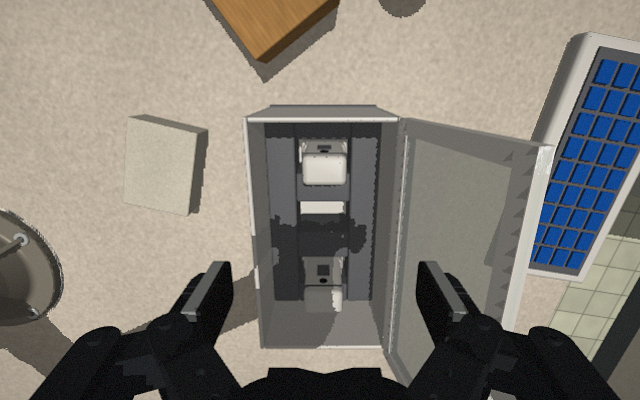

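Both probes are seated, with tails at 0.148 m in pockets 0 and 2. Now the lid: I'll go over it and push it down from behind with the fingers closed.

```bash
python3 -m jog '[[[-4,0,0],[-8.5,0,0],4],[[-8,0,1],[-17,0,0],2],[[-9.5,1,2],[-25.5,0,0],0],[[-9.5,4,3.5],[-34,0,0],0],[[-9.5,8,5],[-42.5,0,0],0],[[-9.5,12,6.5],[-51,0,0],0],[[-9.5,15,8],[-59.5,0,0],0],[[-9.5,15.5,8],[-68,0,0],0],[[-9.5,15.5,8],[-76.5,0,0],0],[[-9.5,15.5,8],[-85,0,0],0]]'
python3 - <<'E'
from h import *
plan((case(.16,0,.325+.018),D,CY),(case(.16,0,.42+.018),D,CY))
for q in (1.57,1.4,1.25,1.1,1,.9,.8,.7,.6,.56,.52):
    cx=.075-.165*np.cos(q)+.005*np.sin(q); cz=.167+.165*np.sin(q)+.005*np.cos(q)
    print(q,"from (.16,.325): tool x",round(-(cz-.325)*100,1),"z",round((cx+.011-.16)*100,1))
E
```

```text
t: 45.75
eef_pos: [0.6725, 0.2385, 0.5915]
tcp_rot: [-0.075, 1.571, 0.071]
wrist_force: [-0.1, -0.1, 0.0]
opening: 0.001
t 45.8 grasp [0.6723 0.2381 0.4365] x [-0.001 -0.003 -1.   ] y [-0.093  0.996 -0.003] q [-0.33  0.47 -0.12  1.03  0.06  1.65  1.23] open 0.0
shift cm [9.35, -0.01, 0.5] rot deg [-4.7, -0.1, 0.2] | dist 9.4 ang 4.7 tcp [0.677 0.239 0.498]
shift cm [-0.15, -0.04, 0.49] rot deg [-4.7, -0.1, 0.2] | dist 0.5 ang 4.7 tcp [0.677 0.239 0.593]
1.57 from (.16,.325): tool x -0.7 z -6.9
1.4 from (.16,.325): tool x -0.5 z -9.7
1.25 from (.16,.325): tool x -0.0 z -12.1
1.1 from (.16,.325): tool x 0.9 z -14.4
1 from (.16,.325): tool x 1.6 z -15.9
0.9 from (.16,.325): tool x 2.6 z -17.3
0.8 from (.16,.325): tool x 3.6 z -18.5
0.7 from (.16,.325): tool x 4.8 z -19.7
0.6 from (.16,.325): tool x 6.1 z -20.7
0.56 from (.16,.325): tool x 6.6 z -21.1
0.52 from (.16,.325): tool x 7.2 z -21.5
```

Down behind the lid, then push to about q = 0.9 and look.

```bash
python3 -m jog '[[[2,0,0.5],[-4.7,0,0],0],[[5,0,0.5],[-4.7,0,0],0],[[8,0,0.5],[-4.7,0,0],0],[[9.3,0,0.5],[-4.7,0,0],0],[[9.3,0,0.5],[-4.7,0,0],0],[[9.3,0,0.5],[-4.7,0,0],0],[[9.3,0,0.5],[-4.7,0,0],0],[[9.3,0,0.5],[-4.7,0,0],0],[[9.3,0,0.5],[-4.7,0,0],0],[[9.3,0,0.5],[-4.7,0,0],0]]'
python3 -m jog '[[[0,0,-1.5],[0,0,0],0],[[-0.2,0,-3],[0,0,0],0],[[-0.5,0,-4.5],[0,0,0],0],[[-0.6,0,-5.8],[0,0,0],0],[[-0.7,0,-6.9],[0,0,0],0],[[-0.6,0,-8.3],[0,0,0],0],[[-0.5,0,-9.7],[0,0,0],0],[[-0.2,0,-11],[0,0,0],0],[[0,0,-12.1],[0,0,0],0],[[0,0,-12.1],[0,0,0],0]]'
python3 - <<'E'
from h import *
from cell import r
plan()
s,p,M=cur(); d=p-CO; print("case x,y,tipz",d@CX,d@CY,d[2]-.173,s["wrist_force"])
for n in("scene","top"):
  c=r.camera(n); print(n,lidang(c,.18,.36)); cv2.imwrite(f"pics/{n}22.png",c["color"][:,:,::-1])
a=cv2.imread("pics/scene22.png")[100:240,320:460]; cv2.imwrite("pics/s22z.png",cv2.resize(a,None,fx=4,fy=4))
E
```

```text
t: 46.75
eef_pos: [0.6768, 0.2389, 0.5006]
tcp_rot: [-0.135, 1.565, 0.131]
wrist_force: [-0.4, 0.2, -0.1]
opening: 0.002
t: 47.75
eef_pos: [0.5564, 0.2182, 0.5003]
tcp_rot: [-0.135, 1.567, 0.131]
wrist_force: [-0.1, -0.4, 1.0]
opening: -0.001
t 47.8 grasp [0.5564 0.2178 0.3453] x [ 0.    -0.003 -1.   ] y [-0.169  0.986 -0.003] q [-0.32  0.25 -0.16  1.52  0.04  1.37  1.26] open -0.0
case x,y,tipz 0.03735952272615105 0.0009364569307716807 0.32726491391665297 [-0.10062849 -0.44063901  1.027699  ]
scene (array([1.22 , 1.286, 1.384]), np.int64(1722))
top (array([1.246, 1.282, 1.387]), np.int64(167))
```

View pics/s22z.png

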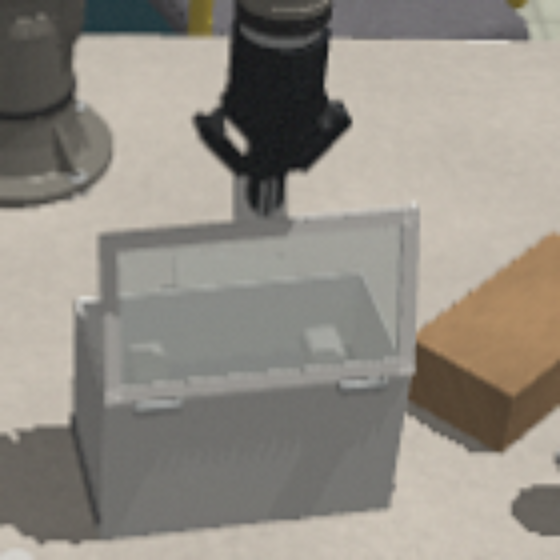

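```bash
python3 -m jog '[[[0.4,0,-1.2],[0,0,0],0],[[0.9,0,-2.3],[0,0,0],0],[[1.6,0,-3.8],[0,0,0],0],[[2.1,0,-4.5],[0,0,0],0],[[2.6,0,-5.2],[0,0,0],0],[[3.6,0,-6.4],[0,0,0],0],[[4.2,0,-7],[0,0,0],0],[[4.8,0,-7.6],[0,0,0],0],[[5.5,0,-8.1],[0,0,0],0],[[6.1,0,-8.6],[0,0,0],0]]'
python3 - <<'E'
from h import *
from cell import r
s,p,M=cur(); d=p-CO; print("case x,y,tipz",d@CX,d@CY,d[2]-.173,s["wrist_force"])
for n in("scene","top"):
  c=r.camera(n); print(n,lidang(c,.185,.36)); cv2.imwrite(f"pics/{n}23.png",c["color"][:,:,::-1])
a=cv2.imread("pics/scene23.png")[100:240,320:460]; cv2.imwrite("pics/s23z.png",cv2.resize(a,None,fx=4,fy=4))
E
```

```text
t: 48.85
eef_pos: [0.4725, 0.2039, 0.4384]
tcp_rot: [-0.135, 1.566, 0.131]
wrist_force: [1.0, 0.9, 1.9]
opening: -0.002
case x,y,tipz -0.04772927242156545 0.0014229637663440422 0.2653574436961397 [1.02595985 0.87844605 1.89389537]
scene (array([0.602, 0.663, 0.782]), np.int64(1523))
top (array([0.638, 0.666, 0.757]), np.int64(935))
```

View pics/s23z.png

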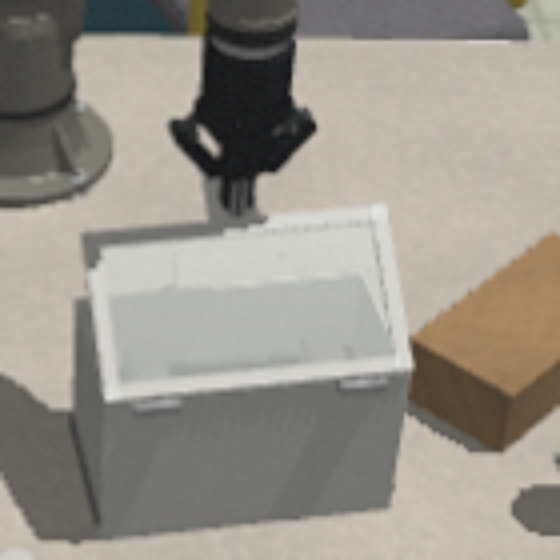

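```bash
cat >> h.py <<'E'
def lidslope(c):
    P=cloud(c).reshape(-1,3); w=(P-CO)@np.c_[CX,CY]
    m=(P[:,2]>.185)&(P[:,2]<.36)&(w[:,0]>-.1)&(w[:,0]<.065)&(np.abs(w[:,1])>.05)&(np.abs(w[:,1])<.132)
    x,z=w[m,0],P[m,2]
    for _ in range(4):
        k=np.polyfit(x,z,1); e=np.abs(z-np.polyval(k,x)); g=e<max(.003,1.5*np.median(e)); x,z=x[g],z[g]
    return -np.arctan(k[0]),np.polyval(k,.075),len(x)
E
python3 -m jog '[[[0.2,0,-0.2],[0,0,0],0],[[0.4,0,-0.3],[0,0,0],0],[[0.6,0,-0.5],[0,0,0],0],[[0.8,0,-0.6],[0,0,0],0],[[0.8,0,-0.6],[0,0,0],0],[[0.8,0,-0.6],[0,0,0],0],[[0.8,0,-0.6],[0,0,0],0],[[0.8,0,-0.6],[0,0,0],0],[[0.8,0,-0.6],[0,0,0],0],[[0.8,0,-0.6],[0,0,0],0]]'
python3 - <<'E'
from h import *
from cell import r
s,p,M=cur(); d=p-CO; print("case x,y,tipz",d@CX,d@CY,d[2]-.173,s["wrist_force"])
for n in("scene","top"):
  c=r.camera(n); print(n,lidang(c,.185,.36),lidslope(c))
E
```

```text
t: 49.95
eef_pos: [0.4668, 0.2028, 0.4308]
tcp_rot: [-0.135, 1.567, 0.131]
wrist_force: [0.2, -1.3, 0.4]
opening: 0.002
case x,y,tipz -0.05358913852581255 0.0013200500697830245 0.2577950992880555 [ 0.15083314 -1.29800724  0.4163916 ]
scene (array([0.546, 0.607, 0.717]), np.int64(1474)) (np.float64(0.5907507428838529), np.float64(0.16972271496167352), 660)
top (array([0.587, 0.615, 0.705]), np.int64(956)) (np.float64(0.5722613165171706), np.float64(0.17222810005836345), 703)
```

```bash
python3 -m jog '[[[0.2,0,-0.1],[0,0,0],0],[[0.4,0,-0.3],[0,0,0],0],[[0.6,0,-0.4],[0,0,0],0],[[0.6,0,-0.4],[0,0,0],0],[[0.6,0,-0.4],[0,0,0],0],[[-2,0,-0.4],[0,0,0],0],[[-5,0,-0.4],[0,0,0],0],[[-9,0,-1],[0,0,0],0],[[-13,0,-4],[0,0,0],0],[[-16,0,-8],[0,0,0],0]]'
python3 -m jog '[[[0,-4,0],[0,0,0],4],[[0,-9,0],[0,0,0],4],[[0,-14,0],[0,0,0],4],[[0,-19,0],[0,0,0],4],[[0,-24,0],[0,0,0],4],[[0,-29,0],[0,0,0],4],[[0,-32,0],[0,0,0],4],[[0,-34,0],[0,0,0],4],[[0,-34,0],[0,0,0],4],[[0,-34,0],[0,0,0],4]]'
python3 - <<'E'
from h import *
from cell import r
plan()
for n in("scene","top"):
  c=r.camera(n); print(n,lidang(c,.185,.36),lidslope(c)); cv2.imwrite(f"pics/{n}24.png",c["color"][:,:,::-1])
  # front edge of lid: x,z of extreme (not tab)
  P=cloud(c).reshape(-1,3); w=(P-CO)@np.c_[CX,CY]; m=(abs(w[:,1])>.04)&(abs(w[:,1])<.13)&(P[:,2]>.2)&(abs(w[:,0])<.12)&(P[:,2]<.4)
  i=m&(w[:,0]<np.percentile(w[m,0],4)); print("edge x,z",np.median(w[i,0]),np.median(P[i,2]), "top z",np.percentile(P[m,2],99))
  m=(abs(w[:,1])<.018)&(P[:,2]>.2)&(w[:,0]<-.06)&(w[:,0]>-.14)&(P[:,2]<.3); print("tab",np.percentile(w[m,0],2),np.percentile(P[m,2],98))
E
```

```text
t: 51.05
eef_pos: [0.3877, 0.1896, 0.5925]
tcp_rot: [-0.134, 1.566, 0.131]
wrist_force: [0.4, 0.8, 0.6]
opening: 0.0
t: 52.05
eef_pos: [0.4452, -0.1448, 0.5912]
tcp_rot: [-0.134, 1.568, 0.132]
wrist_force: [1.1, 0.5, -0.2]
opening: 0.466
t 52.0 grasp [ 0.4451 -0.145   0.4362] x [-0.001 -0.001 -1.   ] y [-0.169  0.986 -0.001] q [-0.03 -0.03  0.24  1.65  0.01  1.52  1.96] open 0.47
scene (array([0.506, 0.563, 0.665]), np.int64(1413)) (np.float64(0.4999648517605048), np.float64(0.17345333537186758), 752)
edge x,z -0.05499150333019433 0.24246849297691342 top z 0.2474598450189467
tab -0.09322346721334866 0.26792765844556216
top (array([0.541, 0.57 , 0.645]), np.int64(1924)) (np.float64(0.5110088274888617), np.float64(0.17338025679605534), 1759)
edge x,z -0.05608773484490569 0.23925818239475194 top z 0.24711274676551637
tab -0.09240773401822439 0.2664054289703312
```

View pics/scene24.png

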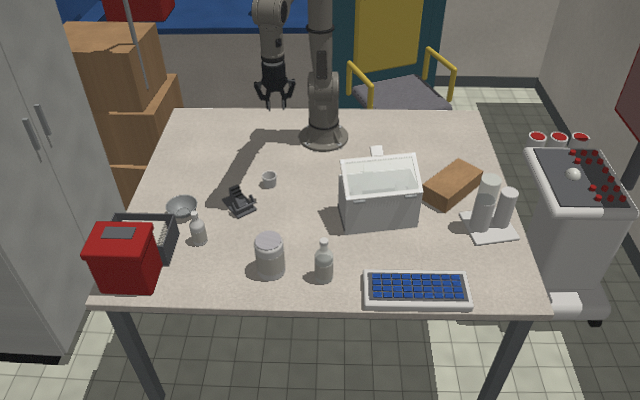

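View pics/top24.png

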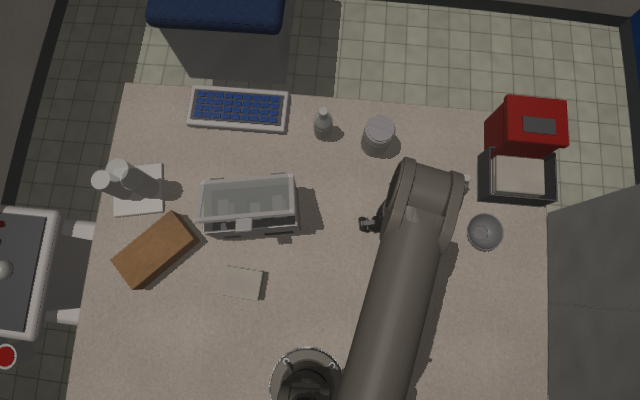

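```bash
python3 - <<'E'
from cell import r
print(r.hand_in()); print(r.read_state()["t"])
E
```

```text
the job is handed in; nothing more can be done
None
the job is handed in; nothing more can be done
```

The job is done and handed in after about 52 s of robot time. Only two probes were on the worktop. Both now stand head down in the case, and the lid is about 29° open.

- **Lid opening:** the fingers slipped off the tab at about 1.55 rad. I pushed the lid back the rest of the way from the near side with the fingers nearly closed. The two cameras then read 1.77 and 1.81 rad, so it was at the 1.8 stop.
- **Probes:** each was picked up by its back, seated on the rest, released and taken again by the tail. One is in pocket2 and the other in pocket0. With the second probe in, both tails measured 0.148 m above the worktop, as they should. I did not measure them again after closing the lid.
- **Lid closing:** I pushed it down with the fingers closed. My first reading gave about 0.57 rad, but that includes the lid's thickness. Slope fits from the two cameras gave 0.50 and 0.51 rad, and the tab tip gave about 0.52.
- **Other things:** by eye in the last pictures nothing else had moved, though I did not measure their positions again. The robot was clear of everything when I handed in.

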